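Lay the breakfast tray

ROBOT

A 6-joint arm with a two-finger parallel gripper is mounted at the origin on the work surface. World frame = base frame: x ahead of the robot, y to its left, z up, the work surface at z = 0. Lengths are in m, angles in rad, forces in N, time in s.
With the tool pointing down it reaches from about 0.35 to 0.775 m from the base axis. Payload 5.5 kg.
Tool frame: the origin (TCP) lies midway between the tips of the shut fingers; the grasp point (between the pads) lies env.tcp_to_grasp behind it (env.tcp_to_grasp is the distance from the TCP to the grasp point, in m); z points along the fingers, y is the direction in which the jaws open and shut (so a half turn about z gives the same grasp; the last joint's range is limited). The gripper opens to 85 mm and grips with 20 to 120 N. Pads are 22 mm wide; open, the fingers measure 114 mm over their backs; the gripper's body (76 mm by 85 mm) begins 54 mm behind the grasp point. The pads swing forward as they close: fully open they stand 13 mm farther back than shut.
Start: joints at [-1.255, 0.313, 0.046, 1.304, 0, 1.431], TCP at [0.253, -0.516, 0.207] pointing down, gripper open.
Joint ranges: [-2.76, 2.76], [-0.86, 1.69], [-1.03, 1.26], [-2.2, 2.34], [-1.47, 1.5], [-3.14, 3.14]. Speed limits (rad/s): [2.57, 2.57, 3.14, 3.14, 3.14, 3.14].

INTERFACE

Orientations are given as a unit quaternion [w, x, y, z].
In Python, from workcell import env gives the robot as it stands.
- The arm moves only by the shell command python3 -m handwheel 'ROWS' [OPENING] [FORCE]. ROWS is JSON, a list of rows, each an object of numbers: "dx", "dy", "dz": the shift along the tool's x, y, z normalised to -1 to 1, where 1 is 20 mm; "roll": the turn about the tool's z normalised to -1 to 1, where 1 is 6 degrees. In form: [{"dx": .., "dy": .., "dz": .., "roll": ..}, ...]. A call has 1 to 8 rows; each row shifts and turns the commanded pose from where the row before left it, along the tool's axes as they then stand; what a row does not reach is not made up. A row lasts 1/12 s, in which the tool goes at most 41.7 mm and 7.16 degrees, less where a joint would pass 70% of its speed; a pose out of reach is approached as far as the arm can. A call with a number of a shift or a turn outside -1 to 1 is refused whole. A call with a gripper value outside its range is refused whole. OPENING is the closure in counts, from 0 (fully open) to 255 (shut), set as the call begins (- or left out, the last holds). The fingers move at their own pace and stop on an object; FORCE is the grip in N (left out, the last holds). Time passes only in rows, so rows that do not move let the fingers close. It gives the time, the measured TCP pose, the force and the opening at its end, in the units of the state.
- env.get_state(): the state, without advancing time (a new reading comes with each control period).
- env.read_camera(name): name is "scene" or "side" or "wrist"; returns the picture (384x512x3 uint8, blue, green, red); there is no depth.
- env.calibration(name): a dict with "fx", "fy", "cx", "cy" (pixels), "R" (3x3) and "t" (3): a world point X has camera coordinates R X + t. Camera axes: x right, y down, z forward; pixel columns grow to the right and rows downward; lengths in m; the calibration is good to about 2 mm. A picture is of the moment at which its call begins: read the wrist's pose just before it. calibration takes no time and is no camera call; for the wrist camera it gives the pose at the moment of the call.
- env.hand_in(): hands the job in, once; it reports no verdict.
The state is a dict: "clock": time; "joint_pos": joint angles; "qvel": joint speeds; "tau": joint torques, N m; "tcp_pos": TCP position; "orientation": TCP orientation; "wrist_force": force on the tool from outside, world axes, zero at the start; "ft_torque": the same for the moment, N m; "finger_gap": finger opening in m.
Only numpy, scipy, OpenCV 4.12 (cv2) and the standard library are available. Lean on these libraries where they do the work, as an engineer would, in place of code of your own. Each camera call takes 0.05 s, during which the arm holds its last target.

TASK

Lay the breakfast tray: stand the red jam jar in the large round holder, the small salt pot in the small round holder, the yellow tea tin in the square holder and the butter tub in the oblong holder, each flat on the tray floor inside its holder. Keep them upright and set them down rather than dropping them. Leave the green cleaner jar and the dark blue scourer tin where they stand.

Things in the scene. Friction and masses are not known exactly. Their poses are not given: they have to be found in the camera images.
- jam_jar: Closed jam jar with red lid and red contents, white paper band; round, 60 mm diameter, 65 mm high, straight sides, about 0.3 kg. Stands upright on the work surface. Origin: centre of its underside, z up.
- salt_pot: Small salt pot, white with a steel cap; round, 36 mm diameter, 58 mm high, straight sides, about 0.1 kg. Stands upright on the work surface. Origin: centre of its underside, z up.
- tea_tin: Square yellow tea tin; 50 x 50 mm, 70 mm high, about 0.16 kg. Stands upright on the work surface. Origin: centre of its underside, x and y across its faces, z up.
- butter_tub: Oblong white butter tub with brown wooden lid; 84 mm along its x, 42 mm along its y, 52 mm high, straight sides, about 0.22 kg. Stands upright on the work surface. Origin: centre of its underside, z up.
- cleaner_jar: Look-alike, to be left: jar of the same shape and size as the jam jar (60 mm diameter, 65 mm high) but green lid and green contents. Loose. Origin: centre of its underside.
- scourer_tin: Look-alike, to be left: tin of the same shape and size as the tea tin (50 x 50 x 70 mm) but dark blue. Loose. Origin: centre of its underside.
- holder_large_round: Large round holder: ring, dark brown wood, open inside, fixed to the tray; walls 10 mm high, 6 mm thick, inside diameter 78 mm. Origin: its underside's centre, on the tray floor (8 mm above the work surface), where the thing is to stand. The tray is fixed, pale blue, 270 x 270 mm, its rim 18 mm above the work surface.
- holder_small_round: Small round holder: ring, dark brown wood, open inside, fixed to the tray; walls 10 mm high, 6 mm thick, inside diameter 54 mm. Origin: its underside's centre, on the tray floor (8 mm above the work surface), where the thing is to stand. The four holders stand two by two on the tray in any arrangement, 120 mm between centres.
- holder_square: Square holder: frame, dark brown wood, open inside, fixed to the tray; walls 10 mm high, 6 mm thick, inside 68 x 68 mm. Origin: its underside's centre, on the tray floor (8 mm above the work surface), where the thing is to stand. Its x and y run along its sides, parallel to the tray's edges.
- holder_oblong: Oblong holder: frame, dark brown wood, open inside, fixed to the tray; walls 10 mm high, 6 mm thick, inside 102 mm along its x, 60 mm along its y. Origin: its underside's centre, on the tray floor (8 mm above the work surface), where the thing is to stand. 
Mind the look-alikes: they are no part of the job. What is shaped like the salt_pot but pink is not meant.

How it is judged:
By the outcome, as a careful person would: the job done as asked, in the order asked, and still so for the second after the job is handed in, with the robot touching nothing.
It also fails if it takes over 128 s, if anything falls off the work surface, if the arm or the gripper's body presses on something with over 40 N, if the wrist force passes 120 N, or if a joint passes its speed limit or range.

## Working session

There is one attempt and no reset: what is moved stays moved. The work goes in short steps, Python scripts to look and compute and a shell command to move; the robot and the scene stay as the last step left them, time stands still between calls to the robot, and variables do not carry over. Pictures are saved under pics/ and viewed, and the job is handed in when it is done.

```bash
mkdir -p pics; ls; python3 - <<'E'
from workcell import env
import cv2,numpy as np
s=env.get_state();print(s['clock'],s['tcp_pos'],s['orientation'],s['finger_gap'],env.tcp_to_grasp)
for n in ['scene','side','wrist']:
    c=env.calibration(n);print(n,c)
    cv2.imwrite(f'pics/{n}0.png',env.read_camera(n))
E
```

```text
pics
0.0 [ 0.25290497 -0.51576564  0.20642941] [-8.97889141e-04  9.74148291e-01  2.25907712e-01 -7.54751718e-05] 0.08541076476319161 0.0187
scene {'fx': 378.949743059603, 'fy': 378.949743059603, 'cx': 256.98705115890465, 'cy': 190.77974612346054, 'R': array([[-0.11093499,  0.99376364, -0.01128089],
       [ 0.78669336,  0.08087199, -0.61202393],
       [-0.60729481, -0.07676947, -0.79075878]]), 't': array([ 0.0733141 , -0.39479087,  1.27928161])}
side {'fx': 365.6779577034622, 'fy': 365.6779577034622, 'cx': 258.07142055316814, 'cy': 189.76415743345717, 'R': array([[ 0.99133782, -0.13079121, -0.01195745],
       [-0.09169093, -0.62403031, -0.7760019 ],
       [ 0.09403241,  0.77037642, -0.63061722]]), 't': array([-0.55959424,  0.07062209,  1.0793532 ])}
wrist {'fx': 297.37280393442353, 'fy': 297.37280393442353, 'cx': 257.4224736602728, 'cy': 191.70533015258832, 'R': array([[ 4.38726839e-01, -8.98620387e-01, -4.00418347e-04],
       [-8.66323127e-01, -4.23076889e-01,  2.65499878e-01],
       [-2.38753011e-01, -1.16135031e-01, -9.64110810e-01]]), 't': array([-0.57517753, -0.0335375 ,  0.37735685])}
```

View pics/scene0.png

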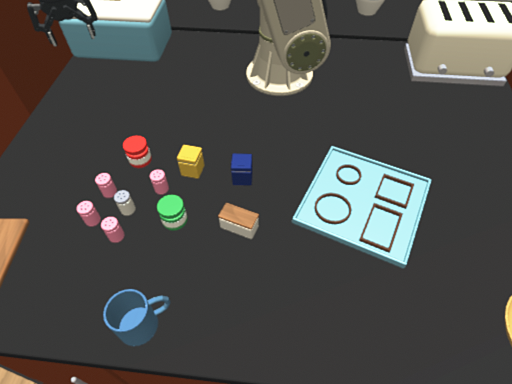

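View pics/side0.png

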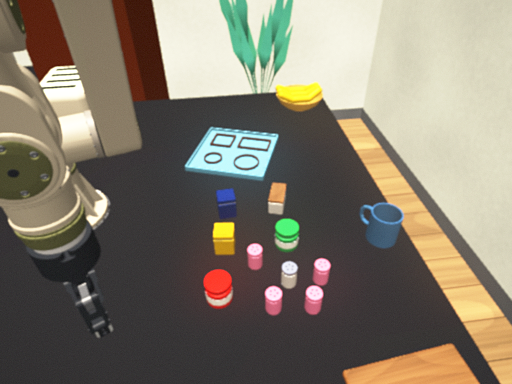

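View pics/wrist0.png

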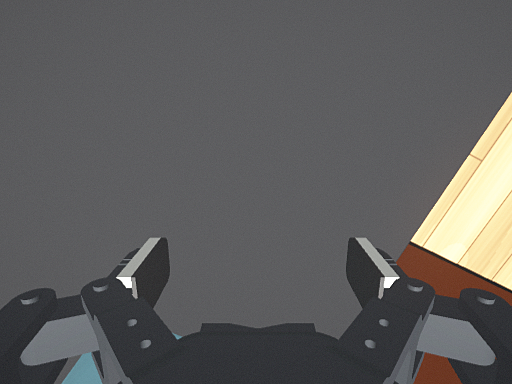

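The scene picture shows the jam jar at (137,152), the tea tin at (190,162) and the salt pot at (124,203). The butter tub is at (239,220) and the tray at about (365,203). Look-alikes: the green jar (172,212) for the jam jar, the blue tin (242,169) for the tea tin, and pink pots (106,185), (159,181), (89,213), (113,229) for the salt pot. I'll check the choices in a close crop and measure.

```bash
cat > h.py <<'E'
import cv2,numpy as np
from scipy.optimize import minimize
from workcell import env
def proj(c,X):
    P=np.asarray(X)@c['R'].T+c['t']; return np.c_[P[:,0]/P[:,2]*c['fx']+c['cx'],P[:,1]/P[:,2]*c['fy']+c['cy']]
def unproj(c,uv,z):
    d=np.array([(uv[0]-c['cx'])/c['fx'],(uv[1]-c['cy'])/c['fy'],1])@c['R']; o=-c['R'].T@c['t']
    return o+d*(z-o[2])/d[2]
def foot(kind,a,b):
    if kind=='c':
        t=np.linspace(0,2*np.pi,33)[:-1]; return np.c_[a*np.cos(t),a*np.sin(t)]/2
    return np.array([[1,1],[-1,1],[-1,-1],[1,-1]])*[a/2,b/2]
def pts(p,kind,a,b,z0,z1):
    f=foot(kind,a,b);th=p[2] if len(p)>2 else 0
    R=np.array([[np.cos(th),-np.sin(th)],[np.sin(th),np.cos(th)]]);f=f@R.T+p[:2]
    return np.r_[np.c_[f,np.full(len(f),z0)],np.c_[f,np.full(len(f),z1)]]
OB=dict(jam=('c',.06,.06,.065),salt=('c',.036,.036,.058),tea=('s',.05,.05,.07),butter=('s',.084,.042,.052),cleaner=('c',.06,.06,.065),scour=('s',.05,.05,.07))
E
python3 - <<'E'
from h import *
for n,(x0,y0,x1,y1),k in [('scene',(70,125,270,255),4),('scene',(285,140,440,270),5),('side',(190,175,345,325),4)]:
    im=cv2.imread(f'pics/{n}0.png')[y0:y1,x0:x1]
    cv2.imwrite(f'pics/crop_{n}{x0}.png',cv2.resize(im,None,fx=k,fy=k,interpolation=cv2.INTER_CUBIC)[:600,:800])
E
```

```text
(no output)
```

View pics/crop_scene70.png

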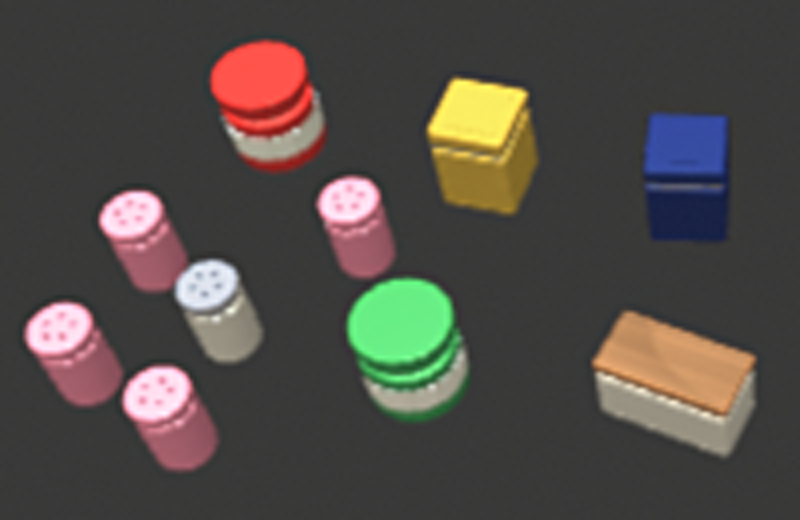

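View pics/crop_scene285.png

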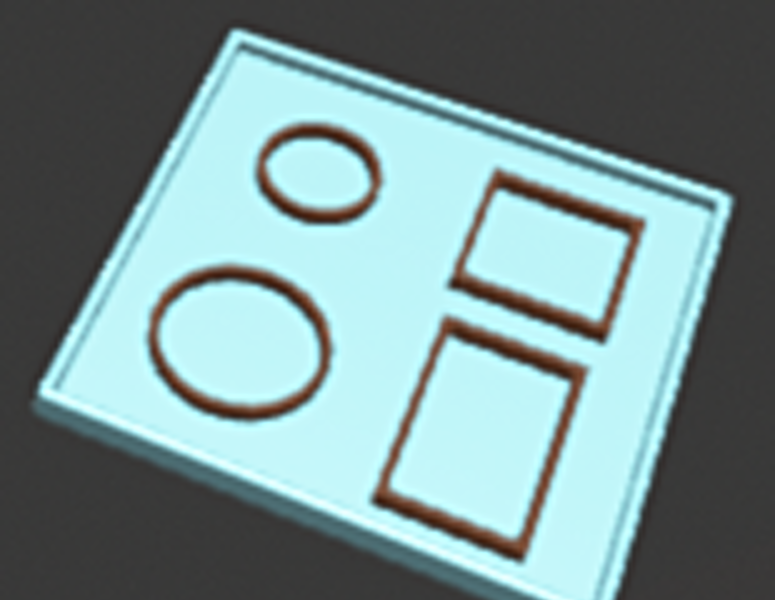

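View pics/crop_side190.png

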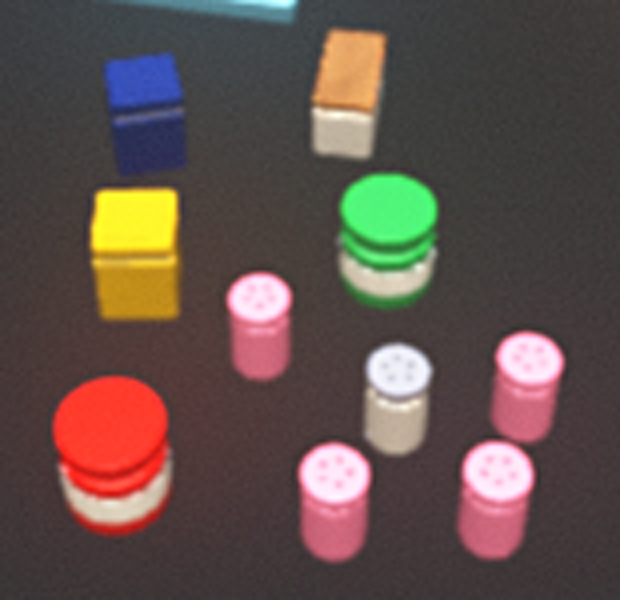

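The crop confirms the choices: red jar at (137,152), white pot with a steel cap at (124,203), yellow tin and the wood-lidded tub. The salt pot has pink pots close around it. Next I'll fit silhouettes in both fixed cameras.

```bash
cat > meas.py <<'E'
from h import *
C={n:env.calibration(n) for n in('scene','side')}
K=4
def fit(masks,init,spec,cams=('scene','side'),z0=0):
    kind,a,b,h=spec
    def cost(p):
        s=0
        for n in cams:
            m,(x0,y0)=masks[n]
            q=proj(C[n],pts(p,kind,a,b,z0,z0+h))
            hull=cv2.convexHull(((q-[x0,y0]+.5)*K*16-8).astype(np.int32)[:,None])
            im=np.zeros(m.shape,np.uint8);cv2.fillConvexPoly(im,hull,255,shift=4)
            s+=np.sum((im>0)^m)/m.sum()
        return s
    best=None
    for th in ([None] if kind=='c' else np.radians([0,25,50,75,100,125,150])):
        x=np.array(init[:2]) if th is None else np.r_[init[:2],th]
        sim=np.vstack([x]+[x+d for d in np.diag([.012,.012,.25][:len(x)])])
        r=minimize(cost,x,method='Nelder-Mead',options=dict(initial_simplex=sim,xatol=1e-4,fatol=1e-4))
        if best is None or r.fun<best.fun:best=r
    return best.x,best.fun
def cmask(im,name,c,r=32):
    x0,y0=int(c[0]-r),int(c[1]-r)
    x0=max(x0,0);y0=max(y0,0)
    p=cv2.resize(im[y0:y0+2*r,x0:x0+2*r],None,fx=K,fy=K,interpolation=cv2.INTER_LINEAR)
    hsv=cv2.cvtColor(p,cv2.COLOR_BGR2HSV);H,S,V=[hsv[...,i].astype(int) for i in range(3)]
    fg=p.max(2)>88
    pink=fg&((H>160)|(H<3))&(S>45)&(S<170)
    if name=='pink': m=fg&pink
    elif name=='salt': m=fg&(S<60)&~pink
    else: m=fg
    m=cv2.morphologyEx(m.astype(np.uint8),cv2.MORPH_CLOSE,np.ones((9,9)))
    n,l,st,_=cv2.connectedComponentsWithStats(m)
    cy,cx=int((c[1]-y0)*K),int((c[0]-x0)*K)
    k=l[cy,cx]
    if k==0:k=1+np.argmax(st[1:,4])
    return l==k,(x0,y0)
E
cat > run1.py <<'E'
from meas import *
im={n:cv2.imread(f'pics/{n}0.png') for n in C}
A=dict(jam=((137,152),(218,290)),salt=((124,203),(289,275)),tea=((190,162),(224,239)),butter=((239,220),(277,199)),cleaner=((172,212),(287,234)),scour=((242,169),(226,204)),
 pinkA=((106,185),(273,300)),pinkB=((159,181),(255,257)),pinkC=((89,213),(313,300)),pinkD=((113,229),(321,271)))
vis={n:im[n].copy() for n in im}
for k,(a,b) in A.items():
    spec=OB['salt' if k[:4]=='pink' else k]
    mk={'scene':cmask(im['scene'],k[:4],a),'side':cmask(im['side'],k[:4],b)}
    i=unproj(C['scene'],a,.03)
    x,f=fit(mk,i,spec)
    xs=[fit(mk,i,spec,(n,))[0][:2].round(4) for n in C] if k[:4]!='pink' else ''
    print(k,x.round(4),round(f,3),xs)
    for n in C:
        q=proj(C[n],pts(x,*spec[:3],0,spec[3])); cv2.polylines(vis[n],[cv2.convexHull(((q)*16).astype(np.int32)[:,None])],True,(255,255,0),1,shift=4)
cv2.imwrite('pics/fit1.png',np.hstack([cv2.resize(vis['scene'][130:250,75:265],None,fx=3,fy=3)[:, :],]))
E
python3 run1.py
```

```text
jam [ 0.4278 -0.3507] 0.146 [array([ 0.4271, -0.3513]), array([ 0.427 , -0.3506])]
salt [ 0.5944 -0.3313] 0.146 [array([ 0.5943, -0.3314]), array([ 0.5942, -0.3311])]
tea [ 0.4502 -0.1984  2.9957] 0.112 [array([ 0.4502, -0.1987]), array([ 0.4496, -0.1981])]
butter [ 0.6147 -0.0485  1.2467] 0.091 [array([ 0.6152, -0.0486]), array([ 0.6147, -0.0472])]
cleaner [ 0.6122 -0.2072] 0.329 [array([ 0.6113, -0.2084]), array([ 0.6131, -0.2046])]
scour [ 0.4644 -0.0605  3.2501] 1.454 [array([ 0.4385, -0.0655]), array([ 0.4631, -0.0193])]
pinkA [ 0.5466 -0.396 ] 0.647 
pinkB [ 0.5216 -0.2655] 0.607 
pinkC [ 0.6341 -0.4065] 1.245 
pinkD [ 0.6713 -0.3344] 1.211
```

```bash
cat > run2.py <<'E'
from meas import *
im={n:cv2.imread(f'pics/{n}0.png') for n in C}
S=C['scene']
for k,uv,z in [('pA',(103.3,178.5),.058),('pB',(157.5,175),.058),('pC',(85,207.5),.058),('pD',(109.5,223.5),.058),('salt',(121.5,196.5),.058),('cleaner',(170.5,205.5),.065),
  ('jam',(135,143.5),.065),('sc',(232,153.8),.07),('sc',(251.8,153.8),.07),('sc',(251.8,168),.07),('sc',(231.3,168),.07)]:
    print(k,unproj(S,uv,z)[:2].round(4))
H=dict(small=('c',.066,.066,.01),large=('c',.09,.09,.01),square=('s',.08,.08,.01),oblong=('s',.114,.072,.01))
P=dict(small=(348,174),large=(333,208),square=(394,190),oblong=(381,227))
def hm(n,xy,r=34):
    x0,y0=int(xy[0]-r),int(xy[1]-r)
    p=cv2.resize(im[n][y0:y0+2*r,x0:x0+2*r],None,fx=K,fy=K,interpolation=cv2.INTER_LINEAR)
    dk=(p[...,0].astype(int)-p[...,2]<20)&(p[...,0]<170)
    dk=cv2.morphologyEx(dk.astype(np.uint8),cv2.MORPH_CLOSE,np.ones((7,7)))
    cs,_=cv2.findContours(dk,cv2.RETR_EXTERNAL,cv2.CHAIN_APPROX_NONE)
    best=[c for c in cs if cv2.pointPolygonTest(c,(r*K,r*K),False)>=0]
    m=np.zeros(dk.shape,np.uint8);cv2.drawContours(m,best,-1,255,-1)
    if m.sum()==0: print('nomask',n,xy)
    return m>0,(x0,y0)
vis={n:im[n].copy() for n in C}
for k in H:
    g=unproj(S,P[k],.013); q=proj(C['side'],[g])[0]
    mk={'scene':hm('scene',P[k])}
    mk['side']=hm('side',q)
    for cams in [('scene',),('side',),('scene','side')]:
        x,f=fit(mk,g,H[k],cams,.008); print(k,cams,x.round(4),round(f,3))
    for n in C:
        q=proj(C[n],pts(x,*H[k][:3],.008,.018)); cv2.polylines(vis[n],[cv2.convexHull((q*16).astype(np.int32)[:,None])],True,(0,255,0),1,shift=4)
cv2.imwrite('pics/hold.png',np.vstack([cv2.resize(vis['scene'][140:265,285:445],None,fx=3,fy=2.4),cv2.resize(vis['side'][115:185,170:290],(480,280))]))
E
python3 run2.py
```

```text
pA [ 0.5489 -0.3914]
pB [ 0.5244 -0.2616]
pC [ 0.6375 -0.4025]
pD [ 0.6742 -0.3305]
salt [ 0.5979 -0.3286]
cleaner [ 0.6163 -0.2039]
jam [ 0.4306 -0.3466]
sc [ 0.4462 -0.0868]
sc [ 0.4412 -0.0369]
sc [ 0.4885 -0.0313]
sc [ 0.4936 -0.0813]
small ('scene',) [0.4324 0.2151] 0.14
small ('side',) [0.433  0.2209] 0.302
small ('scene', 'side') [0.432  0.2157] 0.453
large ('scene',) [0.5448 0.1722] 0.089
large ('side',) [0.5459 0.1775] 0.217
large ('scene', 'side') [0.5446 0.174 ] 0.318
square ('scene',) [0.4755 0.3273 1.1889] 0.068
square ('side',) [0.4749 0.3294 1.3133] 0.206
square ('scene', 'side') [0.4753 0.3276 1.2203] 0.293
oblong ('scene',) [0.5876 0.2848 2.7788] 0.05
oblong ('side',) [ 0.5872  0.2878 -0.3008] 0.197
oblong ('scene', 'side') [ 0.5877  0.285  -0.344 ] 0.257
```

View pics/hold.png

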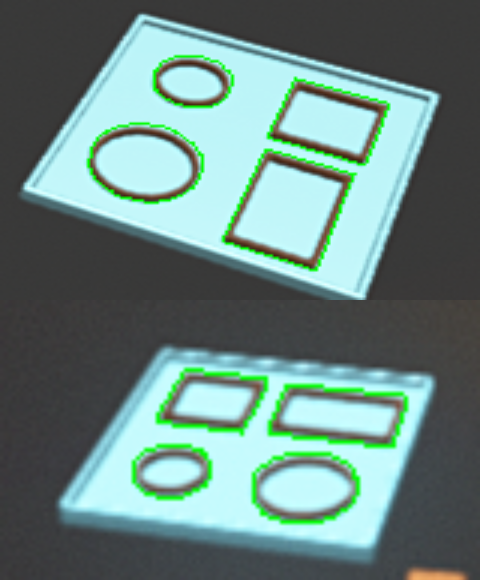

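View pics/fit1.png

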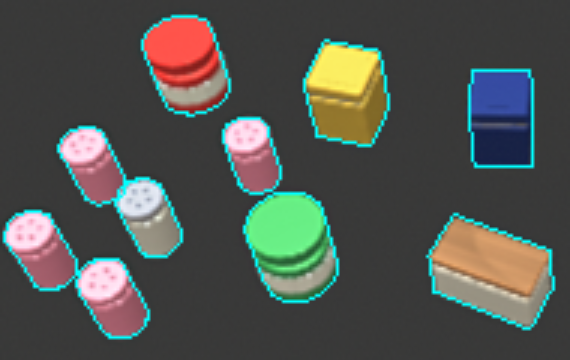

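Both cameras agree on the targets to about 1 mm for the objects and about 3 mm in y for the tray. The holder centres sit 120 mm apart, with the tray turned -20.9°. Next I'll write a planner that prints rows and go above the jam jar for a close wrist look.

```bash
cat > plan.py <<'E'
import sys,json
from h import *
# usage: plan.py x y z [psi_deg] [n]
def cur():
    s=env.get_state();w,a,b,c=s['orientation']
    return s,np.array(s['tcp_pos']),np.degrees(np.arctan2(2*(a*b+w*c),1-2*(b*b+c*c)))
if __name__=='__main__':
    s,p,psi=cur()
    v=sys.argv[1:]; tgt=np.array([p[i] if v[i]=='-' else float(v[i]) for i in range(3)])
    tp=psi if len(v)<4 or v[3]=='-' else float(v[3])
    d=(tp-psi+180)%360-180
    D=tgt-p
    n=int(np.ceil(max(np.linalg.norm(D)/.0195,abs(d)/5.8,1)))
    if len(v)>4:n=max(n,int(v[4]))
    print('now',p.round(4),'psi',round(psi,1),'n',n,'t',round(s['clock'],1))
    rows=[];q=p.copy();a=psi
    for i in range(n):
        g=p+D*(i+1)/n-q; c,sn=np.cos(np.radians(a)),np.sin(np.radians(a))
        r=dict(dx=round((g[0]*c+g[1]*sn)/.02,2),dy=round((g[0]*sn-g[1]*c)/.02,2),dz=round(-g[2]/.02,2),roll=round(-d/n/6,2))
        q=q+.02*np.array([r['dx']*c+r['dy']*sn,r['dx']*sn-r['dy']*c,-r['dz']]);a-=r['roll']*6
        rows.append({k:x for k,x in r.items() if x})
    for i in range(0,n,8):print(json.dumps(rows[i:i+8]))
E
python3 plan.py .429 -.349 .16 26
```

```text
now [ 0.253  -0.5159  0.2066] psi 26.1 n 13 t 0.1
[{"dx": 0.89, "dy": -0.28, "dz": 0.18}, {"dx": 0.89, "dy": -0.28, "dz": 0.18}, {"dx": 0.89, "dy": -0.28, "dz": 0.18}, {"dx": 0.89, "dy": -0.27, "dz": 0.18}, {"dx": 0.89, "dy": -0.28, "dz": 0.18}, {"dx": 0.89, "dy": -0.28, "dz": 0.18}, {"dx": 0.89, "dy": -0.28, "dz": 0.17}, {"dx": 0.89, "dy": -0.28, "dz": 0.18}]
[{"dx": 0.89, "dy": -0.28, "dz": 0.18}, {"dx": 0.9, "dy": -0.27, "dz": 0.18}, {"dx": 0.89, "dy": -0.28, "dz": 0.18}, {"dx": 0.89, "dy": -0.28, "dz": 0.18}, {"dx": 0.89, "dy": -0.28, "dz": 0.18}]
```

```bash
python3 -m handwheel '[{"dx":0.89,"dy":-0.28,"dz":0.18},{"dx":0.89,"dy":-0.28,"dz":0.18},{"dx":0.89,"dy":-0.28,"dz":0.18},{"dx":0.89,"dy":-0.28,"dz":0.18},{"dx":0.89,"dy":-0.28,"dz":0.18},{"dx":0.89,"dy":-0.28,"dz":0.18},{"dx":0.89,"dy":-0.28,"dz":0.18},{"dx":0.89,"dy":-0.28,"dz":0.18}]' 0 50
cat > wl.py <<'E'
import sys
from h import *
c=env.calibration('wrist');im=env.read_camera('wrist');n=sys.argv[1]
cv2.imwrite(f'pics/{n}_raw.png',im)
for a in sys.argv[2:]:
    k,x,y,th,z0=a.split(',');
    sp={**OB,'hs':('c',.054,.054,.01),'hl':('c',.078,.078,.01),'hq':('s',.068,.068,.01),'ho':('s',.102,.06,.01)}[k]
    p=[float(x),float(y),np.radians(float(th))]
    for z in (float(z0),float(z0)+sp[3]):
        q=proj(c,pts(p,*sp[:3],z,z))[:len(foot(*sp[:3]))]
        cv2.polylines(im,[(q*16).astype(np.int32)[:,None]],True,(255,255,0),1,shift=4,lineType=cv2.LINE_AA)
cv2.imwrite(f'pics/{n}.png',im)
np.save(f'pics/{n}.npy',c,allow_pickle=True)
E
python3 wl.py w1 jam,.429,-.349,0,0 salt,.596,-.330,0,0
```

```text
invalid input at $[0]: expected keys dx, dy, dz, roll
```

View pics/w1.png

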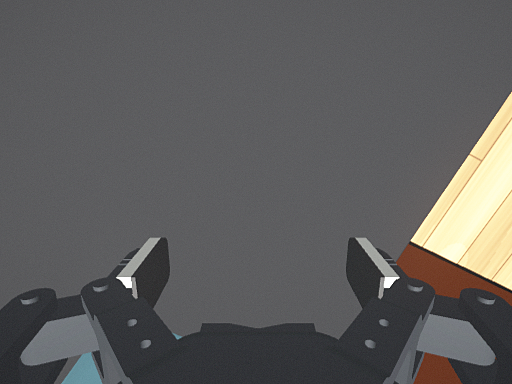

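```bash
python3 -m handwheel '[{"dx":0.89,"dy":-0.28,"dz":0.18,"roll":0},{"dx":0.89,"dy":-0.28,"dz":0.18,"roll":0},{"dx":0.89,"dy":-0.28,"dz":0.18,"roll":0},{"dx":0.89,"dy":-0.28,"dz":0.18,"roll":0},{"dx":0.89,"dy":-0.28,"dz":0.18,"roll":0},{"dx":0.89,"dy":-0.28,"dz":0.18,"roll":0},{"dx":0.89,"dy":-0.28,"dz":0.18,"roll":0},{"dx":0.89,"dy":-0.28,"dz":0.18,"roll":0}]' 0 50
sed -i "s/{k:x for k,x in r.items() if x}/r/" plan.py
python3 wl.py w2 jam,.429,-.349,0,0 salt,.596,-.330,0,0; python3 plan.py .429 -.349 .16 26
```

```text
clock: 0.87
tcp_pos: [0.3617, -0.4126, 0.1782]
orientation: [-0.0, 0.974, 0.226, -0.0]
wrist_force: [-0.0, -0.2, 0.2]
finger_gap: 0.0853
now [ 0.3635 -0.4099  0.1774] psi 26.3 n 5 t 0.9
[{"dx": 0.86, "dy": -0.26, "dz": 0.17, "roll": 0.01}, {"dx": 0.85, "dy": -0.25, "dz": 0.18, "roll": 0.01}, {"dx": 0.86, "dy": -0.26, "dz": 0.17, "roll": 0.01}, {"dx": 0.86, "dy": -0.26, "dz": 0.18, "roll": 0.01}, {"dx": 0.85, "dy": -0.26, "dz": 0.17, "roll": 0.01}]
```

View pics/w2.png

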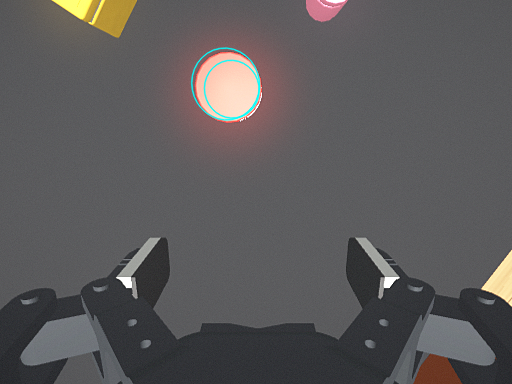

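The wrist view shows the jam lid at about (229,87), within about 3 mm of the predicted ring. Going over it, then down.

```bash
python3 -m handwheel '[{"dx":0.86,"dy":-0.26,"dz":0.18,"roll":0},{"dx":0.86,"dy":-0.26,"dz":0.18,"roll":0},{"dx":0.86,"dy":-0.26,"dz":0.18,"roll":0},{"dx":0.86,"dy":-0.26,"dz":0.18,"roll":0},{"dx":0.80,"dy":-0.26,"dz":0.18,"roll":0},{"dx":0,"dy":0,"dz":0,"roll":0},{"dx":0,"dy":0,"dz":0,"roll":0}]' 0 50
python3 plan.py .4285 -.350 .022 26
```

```text
clock: 1.5
tcp_pos: [0.426, -0.3522, 0.1602]
orientation: [-0.0, 0.974, 0.227, -0.0]
wrist_force: [-0.6, 0.2, -1.0]
finger_gap: 0.0854
now [ 0.426  -0.3522  0.1602] psi 26.2 n 8 t 1.5
[{"dx": 0.02, "dy": -0.01, "dz": 0.86, "roll": 0.0}, {"dx": 0.02, "dy": -0.0, "dz": 0.87, "roll": 0.0}, {"dx": 0.02, "dy": -0.01, "dz": 0.86, "roll": 0.0}, {"dx": 0.02, "dy": -0.0, "dz": 0.86, "roll": 0.0}, {"dx": 0.02, "dy": -0.01, "dz": 0.87, "roll": 0.0}, {"dx": 0.02, "dy": -0.0, "dz": 0.86, "roll": 0.0}, {"dx": 0.02, "dy": -0.01, "dz": 0.86, "roll": 0.0}, {"dx": 0.02, "dy": -0.0, "dz": 0.87, "roll": 0.0}]
```

```bash
python3 -m handwheel '[{"dx":0.02,"dy":-0.01,"dz":0.86,"roll":0},{"dx":0.02,"dy":-0.01,"dz":0.86,"roll":0},{"dx":0.02,"dy":-0.01,"dz":0.86,"roll":0},{"dx":0.02,"dy":-0.01,"dz":0.86,"roll":0},{"dx":0.02,"dy":0,"dz":0.86,"roll":0},{"dx":0.02,"dy":0,"dz":0.86,"roll":0},{"dx":0.02,"dy":0,"dz":0.86,"roll":0},{"dx":0.02,"dy":0,"dz":0.86,"roll":0}]'
python3 -m handwheel '[{"dx":0,"dy":0,"dz":0,"roll":0},{"dx":0,"dy":0,"dz":0,"roll":0}]'
python3 -m handwheel '[{"dx":0,"dy":0,"dz":0,"roll":0},{"dx":0,"dy":0,"dz":0,"roll":0},{"dx":0,"dy":0,"dz":0,"roll":0},{"dx":0,"dy":0,"dz":0,"roll":0},{"dx":0,"dy":0,"dz":0,"roll":0},{"dx":0,"dy":0,"dz":0,"roll":0},{"dx":0,"dy":0,"dz":0,"roll":0},{"dx":0,"dy":0,"dz":0,"roll":0}]' 255 40
python3 plan.py - - .15
```

```text
clock: 2.17
tcp_pos: [0.4278, -0.3518, 0.0224]
orientation: [0.0, 0.974, 0.225, -0.0]
wrist_force: [-0.0, -1.3, 0.2]
finger_gap: 0.0856
clock: 2.33
tcp_pos: [0.4273, -0.3508, 0.0224]
orientation: [-0.001, 0.974, 0.225, -0.001]
wrist_force: [0.7, 0.8, 0.4]
finger_gap: 0.0853
clock: 3.0
tcp_pos: [0.4291, -0.3516, 0.0247]
orientation: [0.001, 0.974, 0.226, 0.0]
wrist_force: [-1.2, 0.5, 6.3]
finger_gap: 0.0583
now [ 0.4291 -0.3516  0.0247] psi 26.1 n 7 t 3.0
[{"dx": 0.0, "dy": 0.0, "dz": -0.9, "roll": -0.0}, {"dx": 0.0, "dy": 0.0, "dz": -0.89, "roll": -0.0}, {"dx": 0.0, "dy": 0.0, "dz": -0.9, "roll": -0.0}, {"dx": 0.0, "dy": 0.0, "dz": -0.89, "roll": -0.0}, {"dx": 0.0, "dy": 0.0, "dz": -0.9, "roll": -0.0}, {"dx": 0.0, "dy": 0.0, "dz": -0.89, "roll": -0.0}, {"dx": 0.0, "dy": 0.0, "dz": -0.9, "roll": -0.0}]
```

```bash
python3 -m handwheel '[{"dx":0,"dy":0,"dz":-0.4,"roll":0},{"dx":0,"dy":0,"dz":-0.9,"roll":0},{"dx":0,"dy":0,"dz":-0.9,"roll":0},{"dx":0,"dy":0,"dz":-0.9,"roll":0},{"dx":0,"dy":0,"dz":-0.9,"roll":0},{"dx":0,"dy":0,"dz":-0.9,"roll":0},{"dx":0,"dy":0,"dz":-0.9,"roll":0},{"dx":0,"dy":0,"dz":0,"roll":0}]'
python3 wl.py w3
python3 plan.py .5447 .1736 .135 80 
```

```text
clock: 3.67
tcp_pos: [0.43, -0.3521, 0.1429]
orientation: [0.003, 0.974, 0.226, 0.001]
wrist_force: [1.0, -1.2, -3.8]
finger_gap: 0.058
now [ 0.4295 -0.3516  0.1409] psi 26.1 n 28 t 3.7
[{"dx": 0.6, "dy": -0.75, "dz": 0.01, "roll": -0.32}, {"dx": 0.62, "dy": -0.73, "dz": 0.01, "roll": -0.32}, {"dx": 0.65, "dy": -0.71, "dz": 0.01, "roll": -0.32}, {"dx": 0.67, "dy": -0.69, "dz": 0.01, "roll": -0.32}, {"dx": 0.69, "dy": -0.67, "dz": 0.01, "roll": -0.32}, {"dx": 0.71, "dy": -0.64, "dz": 0.01, "roll": -0.32}, {"dx": 0.74, "dy": -0.61, "dz": 0.01, "roll": -0.32}, {"dx": 0.76, "dy": -0.6, "dz": 0.01, "roll": -0.32}]
[{"dx": 0.77, "dy": -0.56, "dz": 0.01, "roll": -0.32}, {"dx": 0.8, "dy": -0.54, "dz": 0.02, "roll": -0.32}, {"dx": 0.81, "dy": -0.52, "dz": 0.01, "roll": -0.32}, {"dx": 0.83, "dy": -0.48, "dz": 0.01, "roll": -0.32}, {"dx": 0.84, "dy": -0.46, "dz": 0.01, "roll": -0.32}, {"dx": 0.86, "dy": -0.43, "dz": 0.01, "roll": -0.32}, {"dx": 0.87, "dy": -0.4, "dz": 0.01, "roll": -0.32}, {"dx": 0.89, "dy": -0.37, "dz": 0.01, "roll": -0.32}]
[{"dx": 0.89, "dy": -0.34, "dz": 0.01, "roll": -0.32}, {"dx": 0.91, "dy": -0.31, "dz": 0.01, "roll": -0.32}, {"dx": 0.92, "dy": -0.28, "dz": 0.01, "roll": -0.32}, {"dx": 0.93, "dy": -0.25, "dz": 0.01, "roll": -0.32}, {"dx": 0.93, "dy": -0.22, "dz": 0.01, "roll": -0.32}, {"dx": 0.95, "dy": -0.18, "dz": 0.01, "roll": -0.32}, {"dx": 0.94, "dy": -0.16, "dz": 0.01, "roll": -0.32}, {"dx": 0.96, "dy": -0.12, "dz": 0.01, "roll": -0.32}]
[{"dx": 0.95, "dy": -0.09, "dz": 0.01, "roll": -0.32}, {"dx": 0.96, "dy": -0.06, "dz": 0.01, "roll": -0.32}, {"dx": 0.96, "dy": -0.03, "dz": 0.01, "roll": -0.32}, {"dx": 0.96, "dy": 0.01, "dz": 0.01, "roll": -0.32}]
```

View pics/w3.png

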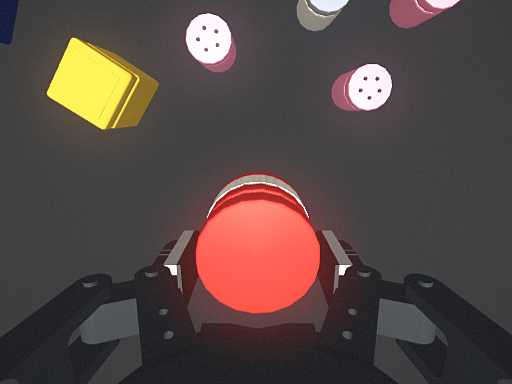

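The jar sits upright between the pads and the lid at (258,255) is centred. Carrying it to the tray, turning on the way.

```bash
python3 -m handwheel '[{"dx":0.6,"dy":-0.75,"dz":0,"roll":-0.32},{"dx":0.62,"dy":-0.73,"dz":0,"roll":-0.32},{"dx":0.65,"dy":-0.71,"dz":0,"roll":-0.32},{"dx":0.67,"dy":-0.69,"dz":0,"roll":-0.32},{"dx":0.69,"dy":-0.67,"dz":0,"roll":-0.32},{"dx":0.71,"dy":-0.64,"dz":0,"roll":-0.32},{"dx":0.74,"dy":-0.61,"dz":0,"roll":-0.32},{"dx":0.76,"dy":-0.6,"dz":0,"roll":-0.32}]' | tail -4
python3 -m handwheel '[{"dx":0.77,"dy":-0.56,"dz":0,"roll":-0.32},{"dx":0.8,"dy":-0.54,"dz":0,"roll":-0.32},{"dx":0.81,"dy":-0.52,"dz":0,"roll":-0.32},{"dx":0.83,"dy":-0.48,"dz":0,"roll":-0.32},{"dx":0.84,"dy":-0.46,"dz":0,"roll":-0.32},{"dx":0.86,"dy":-0.43,"dz":0,"roll":-0.32},{"dx":0.87,"dy":-0.4,"dz":0,"roll":-0.32},{"dx":0.89,"dy":-0.37,"dz":0,"roll":-0.32}]' | tail -4
python3 -m handwheel '[{"dx":0.89,"dy":-0.34,"dz":0,"roll":-0.32},{"dx":0.91,"dy":-0.31,"dz":0,"roll":-0.32},{"dx":0.92,"dy":-0.28,"dz":0,"roll":-0.32},{"dx":0.93,"dy":-0.25,"dz":0,"roll":-0.32},{"dx":0,"dy":0,"dz":0,"roll":0},{"dx":0,"dy":0,"dz":0,"roll":0}]'
python3 wl.py w4 hl,.5447,.1736,0,.008 hs,.4327,.2164,0,.008 hq,.4755,.3284,-20.9,.008 ho,.5875,.2856,-20.9,.008
python3 plan.py .5447 .1736 .135 80
```

```text
tcp_pos: [0.4605, -0.1989, 0.1372]
orientation: [-0.001, 0.935, 0.355, -0.001]
wrist_force: [0.4, -0.9, -4.8]
finger_gap: 0.0581
tcp_pos: [0.4933, -0.0492, 0.1372]
orientation: [-0.001, 0.879, 0.477, -0.001]
wrist_force: [0.0, -1.5, -3.9]
finger_gap: 0.0583
clock: 5.55
tcp_pos: [0.5098, 0.0254, 0.1374]
orientation: [-0.001, 0.845, 0.535, -0.001]
wrist_force: [-0.4, 0.3, -4.3]
finger_gap: 0.058
now [0.5098 0.0247 0.1376] psi 64.5 n 8 t 5.6
[{"dx": 0.93, "dy": -0.2, "dz": 0.02, "roll": -0.32}, {"dx": 0.94, "dy": -0.17, "dz": 0.01, "roll": -0.32}, {"dx": 0.95, "dy": -0.14, "dz": 0.02, "roll": -0.32}, {"dx": 0.95, "dy": -0.11, "dz": 0.01, "roll": -0.32}, {"dx": 0.95, "dy": -0.08, "dz": 0.02, "roll": -0.32}, {"dx": 0.96, "dy": -0.04, "dz": 0.02, "roll": -0.32}, {"dx": 0.95, "dy": -0.02, "dz": 0.01, "roll": -0.32}, {"dx": 0.96, "dy": 0.02, "dz": 0.02, "roll": -0.32}]
```

View pics/w4.png

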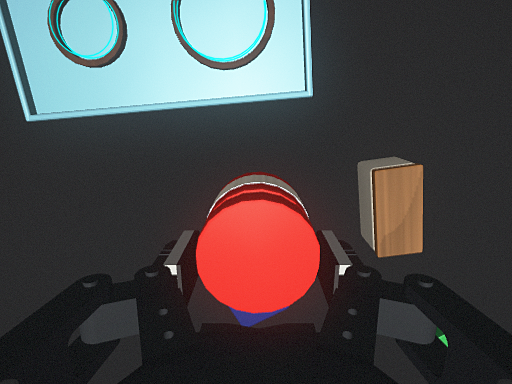

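```bash
python3 -c "
import cv2;im=cv2.imread('pics/w4.png')[0:130,0:330];cv2.imwrite('pics/w4c.png',cv2.resize(im,None,fx=2.4,fy=2.4,interpolation=cv2.INTER_CUBIC))"
```

```text
(no output)
```

View pics/w4c.png

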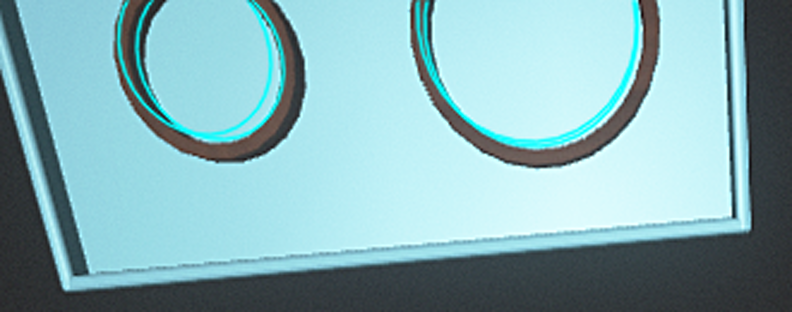

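Predicted rings lie on the seen ones within about 2 mm. Continuing.

```bash
python3 -m handwheel '[{"dx":0.93,"dy":-0.2,"dz":0.02,"roll":-0.32},{"dx":0.94,"dy":-0.17,"dz":0.02,"roll":-0.32},{"dx":0.95,"dy":-0.14,"dz":0.02,"roll":-0.32},{"dx":0.95,"dy":-0.11,"dz":0.02,"roll":-0.32},{"dx":0.95,"dy":-0.08,"dz":0.02,"roll":-0.32},{"dx":0.96,"dy":-0.04,"dz":0.02,"roll":-0.32},{"dx":0.95,"dy":-0.02,"dz":0.02,"roll":-0.32},{"dx":0.96,"dy":0.02,"dz":0.02,"roll":-0.32}]' |tail -4
python3 -m handwheel '[{"dx":0,"dy":0,"dz":0,"roll":0},{"dx":0,"dy":0,"dz":0,"roll":0}]'|tail -4
python3 plan.py .5447 .1736 .040 80
```

```text
tcp_pos: [0.5455, 0.1731, 0.1349]
orientation: [-0.0, 0.767, 0.642, -0.001]
wrist_force: [-0.6, -0.6, -2.8]
finger_gap: 0.0582
tcp_pos: [0.5454, 0.1731, 0.1348]
orientation: [-0.0, 0.767, 0.642, -0.001]
wrist_force: [0.2, -0.5, -4.7]
finger_gap: 0.0582
now [0.5454 0.1731 0.1348] psi 79.9 n 5 t 6.4
[{"dx": 0.0, "dy": -0.01, "dz": 0.95, "roll": -0.0}, {"dx": 0.01, "dy": -0.01, "dz": 0.95, "roll": -0.0}, {"dx": 0.0, "dy": -0.0, "dz": 0.94, "roll": -0.0}, {"dx": 0.0, "dy": -0.01, "dz": 0.95, "roll": -0.0}, {"dx": 0.01, "dy": -0.01, "dz": 0.95, "roll": -0.0}]
```

```bash
python3 -m handwheel '[{"dx":0,"dy":0,"dz":0.95,"roll":0},{"dx":0,"dy":0,"dz":0.95,"roll":0},{"dx":0,"dy":0,"dz":0.9,"roll":0},{"dx":0,"dy":0,"dz":0.9,"roll":0},{"dx":0,"dy":0,"dz":0.8,"roll":0},{"dx":0,"dy":0,"dz":0,"roll":0},{"dx":0,"dy":0,"dz":0,"roll":0}]' |tail -4
python3 - <<'E'
from h import *
for n in('scene','side'):
    cv2.imwrite(f'pics/a_{n}.png',env.read_camera(n))
a=cv2.imread('pics/a_scene.png')[120:280,270:470];b=cv2.imread('pics/a_side.png')[90:210,150:310]
cv2.imwrite('pics/a.png',np.hstack([cv2.resize(a,(400,320)),cv2.resize(b,(400,320))]))
E
```

```text
tcp_pos: [0.5444, 0.172, 0.0448]
orientation: [-0.001, 0.767, 0.641, -0.001]
wrist_force: [0.2, -1.3, -3.7]
finger_gap: 0.0583
```

View pics/a.png

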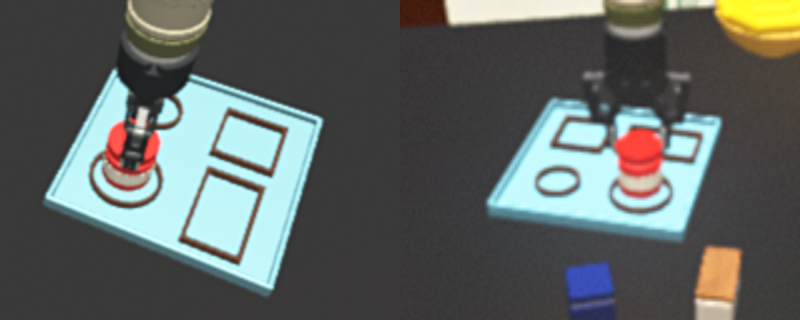

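The jar hangs inside the large ring in both views. Lowering gently.

```bash
python3 -m handwheel '[{"dx":0,"dy":0,"dz":0.2,"roll":0},{"dx":0,"dy":0,"dz":0.2,"roll":0},{"dx":0,"dy":0,"dz":0.1,"roll":0},{"dx":0,"dy":0,"dz":0,"roll":0},{"dx":0,"dy":0,"dz":0,"roll":0}]' |tail -4
python3 -m handwheel '[{"dx":0,"dy":0,"dz":0.1,"roll":0},{"dx":0,"dy":0,"dz":0,"roll":0},{"dx":0,"dy":0,"dz":0,"roll":0}]' |tail -4
```

```text
tcp_pos: [0.5455, 0.1735, 0.0356]
orientation: [-0.0, 0.767, 0.642, -0.0]
wrist_force: [-0.4, -0.5, -4.2]
finger_gap: 0.0583
tcp_pos: [0.5456, 0.1735, 0.0336]
orientation: [0.0, 0.767, 0.642, -0.0]
wrist_force: [0.0, -1.1, -4.5]
finger_gap: 0.0581
```

```bash
python3 -m handwheel '[{"dx":0,"dy":0,"dz":0.06,"roll":0},{"dx":0,"dy":0,"dz":0,"roll":0},{"dx":0,"dy":0,"dz":0,"roll":0}]' |tail -4
python3 -m handwheel '[{"dx":0,"dy":0,"dz":0.06,"roll":0},{"dx":0,"dy":0,"dz":0,"roll":0},{"dx":0,"dy":0,"dz":0,"roll":0}]' |tail -4
```

```text
tcp_pos: [0.5459, 0.1735, 0.0328]
orientation: [0.0, 0.767, 0.642, 0.0]
wrist_force: [-1.0, 0.3, -1.1]
finger_gap: 0.0584
tcp_pos: [0.5459, 0.1735, 0.0327]
orientation: [0.0, 0.767, 0.642, 0.0]
wrist_force: [-3.2, -1.1, 7.4]
finger_gap: 0.0581
```

Contact on the floor. Releasing and rising.

```bash
python3 -m handwheel '[{"dx":0,"dy":0,"dz":0,"roll":0},{"dx":0,"dy":0,"dz":0,"roll":0},{"dx":0,"dy":0,"dz":0,"roll":0},{"dx":0,"dy":0,"dz":0,"roll":0},{"dx":0,"dy":0,"dz":0,"roll":0},{"dx":0,"dy":0,"dz":0,"roll":0},{"dx":0,"dy":0,"dz":0,"roll":0}]' 0|tail -4
python3 -m handwheel '[{"dx":0,"dy":0,"dz":-0.5,"roll":0},{"dx":0,"dy":0,"dz":-0.9,"roll":0},{"dx":0,"dy":0,"dz":-0.9,"roll":0},{"dx":0,"dy":0,"dz":-0.9,"roll":0},{"dx":0,"dy":0,"dz":-0.9,"roll":0},{"dx":0,"dy":0,"dz":-0.9,"roll":0},{"dx":0,"dy":0,"dz":-0.9,"roll":0},{"dx":0,"dy":0,"dz":0,"roll":0}]'|tail -4
python3 wl.py w5; python3 plan.py .66 -.330 .17 176
```

```text
tcp_pos: [0.5457, 0.1734, 0.0312]
orientation: [0.0, 0.767, 0.642, -0.0]
wrist_force: [0.2, -0.4, 0.4]
finger_gap: 0.0852
tcp_pos: [0.5481, 0.1739, 0.154]
orientation: [0.002, 0.767, 0.642, 0.003]
wrist_force: [-0.4, 0.0, 0.4]
finger_gap: 0.0855
now [0.5474 0.1738 0.152 ] psi 79.9 n 27 t 9.6
[{"dx": -0.88, "dy": 0.37, "dz": -0.03, "roll": -0.59}, {"dx": -0.9, "dy": 0.31, "dz": -0.04, "roll": -0.59}, {"dx": -0.93, "dy": 0.26, "dz": -0.03, "roll": -0.59}, {"dx": -0.93, "dy": 0.2, "dz": -0.03, "roll": -0.59}, {"dx": -0.95, "dy": 0.14, "dz": -0.04, "roll": -0.59}, {"dx": -0.95, "dy": 0.09, "dz": -0.03, "roll": -0.59}, {"dx": -0.95, "dy": 0.02, "dz": -0.03, "roll": -0.59}, {"dx": -0.96, "dy": -0.03, "dz": -0.04, "roll": -0.59}]
[{"dx": -0.95, "dy": -0.09, "dz": -0.03, "roll": -0.59}, {"dx": -0.94, "dy": -0.16, "dz": -0.03, "roll": -0.59}, {"dx": -0.94, "dy": -0.21, "dz": -0.04, "roll": -0.59}, {"dx": -0.91, "dy": -0.26, "dz": -0.03, "roll": -0.59}, {"dx": -0.9, "dy": -0.33, "dz": -0.03, "roll": -0.59}, {"dx": -0.88, "dy": -0.38, "dz": -0.04, "roll": -0.59}, {"dx": -0.85, "dy": -0.43, "dz": -0.03, "roll": -0.59}, {"dx": -0.83, "dy": -0.48, "dz": -0.03, "roll": -0.59}]
[{"dx": -0.79, "dy": -0.53, "dz": -0.04, "roll": -0.59}, {"dx": -0.76, "dy": -0.59, "dz": -0.03, "roll": -0.59}, {"dx": -0.72, "dy": -0.62, "dz": -0.03, "roll": -0.59}, {"dx": -0.68, "dy": -0.67, "dz": -0.04, "roll": -0.59}, {"dx": -0.64, "dy": -0.71, "dz": -0.03, "roll": -0.59}, {"dx": -0.6, "dy": -0.75, "dz": -0.03, "roll": -0.59}, {"dx": -0.54, "dy": -0.79, "dz": -0.04, "roll": -0.59}, {"dx": -0.5, "dy": -0.82, "dz": -0.03, "roll": -0.59}]
[{"dx": -0.44, "dy": -0.84, "dz": -0.03, "roll": -0.59}, {"dx": -0.4, "dy": -0.87, "dz": -0.04, "roll": -0.59}, {"dx": -0.33, "dy": -0.9, "dz": -0.03, "roll": -0.59}]
```

View pics/w5.png

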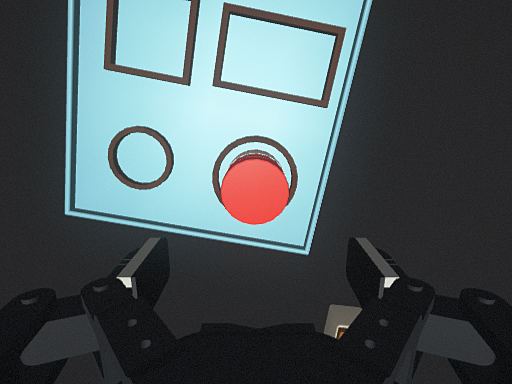

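The jar at (255,190) stands inside the large ring. Now to the salt pot, with the opening reduced since the pink pots are close.

```bash
python3 -m handwheel '[{"dx":-0.88,"dy":0.37,"dz":-0.03,"roll":-0.59},{"dx":-0.9,"dy":0.31,"dz":-0.03,"roll":-0.59},{"dx":-0.93,"dy":0.26,"dz":-0.03,"roll":-0.59},{"dx":-0.93,"dy":0.2,"dz":-0.03,"roll":-0.59},{"dx":-0.95,"dy":0.14,"dz":-0.03,"roll":-0.59},{"dx":-0.95,"dy":0.09,"dz":-0.03,"roll":-0.59},{"dx":-0.95,"dy":0.02,"dz":-0.03,"roll":-0.59},{"dx":-0.96,"dy":-0.03,"dz":-0.03,"roll":-0.59}]' 70|tail -4
python3 -m handwheel '[{"dx":-0.95,"dy":-0.09,"dz":-0.03,"roll":-0.59},{"dx":-0.94,"dy":-0.16,"dz":-0.03,"roll":-0.59},{"dx":-0.94,"dy":-0.21,"dz":-0.03,"roll":-0.59},{"dx":-0.91,"dy":-0.26,"dz":-0.03,"roll":-0.59},{"dx":-0.9,"dy":-0.33,"dz":-0.03,"roll":-0.59},{"dx":-0.88,"dy":-0.38,"dz":-0.03,"roll":-0.59},{"dx":-0.85,"dy":-0.43,"dz":-0.03,"roll":-0.59},{"dx":-0.83,"dy":-0.48,"dz":-0.03,"roll":-0.59}]'|tail -4
python3 -m handwheel '[{"dx":-0.79,"dy":-0.53,"dz":-0.03,"roll":-0.59},{"dx":-0.76,"dy":-0.59,"dz":-0.03,"roll":-0.59},{"dx":-0.72,"dy":-0.62,"dz":-0.03,"roll":-0.59},{"dx":-0.68,"dy":-0.67,"dz":-0.03,"roll":-0.59},{"dx":-0.64,"dy":-0.71,"dz":-0.03,"roll":-0.59},{"dx":-0.6,"dy":-0.75,"dz":-0.03,"roll":-0.59},{"dx":-0.54,"dy":-0.79,"dz":-0.03,"roll":-0.59},{"dx":-0.5,"dy":-0.82,"dz":-0.03,"roll":-0.59}]'|tail -4
python3 -m handwheel '[{"dx":-0.44,"dy":-0.84,"dz":-0.03,"roll":-0.59},{"dx":-0.4,"dy":-0.87,"dz":-0.03,"roll":-0.59},{"dx":-0.33,"dy":-0.9,"dz":-0.03,"roll":-0.59},{"dx":0,"dy":0,"dz":0,"roll":0},{"dx":0,"dy":0,"dz":0,"roll":0}]'
python3 wl.py w6 salt,.5955,-.330,0,0 salt,.548,-.393,0,0 salt,.636,-.4045,0,0 salt,.673,-.332,0,0;python3 plan.py .5955 -.330 .12 176
```

```text
tcp_pos: [0.5784, 0.0233, 0.153]
orientation: [-0.001, 0.585, 0.811, -0.001]
wrist_force: [0.1, 0.5, -0.3]
finger_gap: 0.062
tcp_pos: [0.6119, -0.1258, 0.1577]
orientation: [-0.001, 0.369, 0.929, -0.0]
wrist_force: [0.1, 0.4, 0.8]
finger_gap: 0.0623
tcp_pos: [0.6453, -0.275, 0.1623]
orientation: [-0.001, 0.13, 0.991, 0.0]
wrist_force: [-0.2, -0.2, 0.6]
finger_gap: 0.0619
clock: 12.0
tcp_pos: [0.6575, -0.331, 0.1636]
orientation: [-0.001, 0.041, 0.999, 0.001]
wrist_force: [0.5, -0.0, -0.2]
finger_gap: 0.0622
now [ 0.6576 -0.33    0.164 ] psi 175.4 n 4 t 12.1
[{"dx": 0.77, "dy": -0.06, "dz": 0.55, "roll": -0.03}, {"dx": 0.78, "dy": -0.06, "dz": 0.55, "roll": -0.03}, {"dx": 0.77, "dy": -0.06, "dz": 0.55, "roll": -0.03}, {"dx": 0.78, "dy": -0.05, "dz": 0.55, "roll": -0.03}]
```

View pics/w6.png

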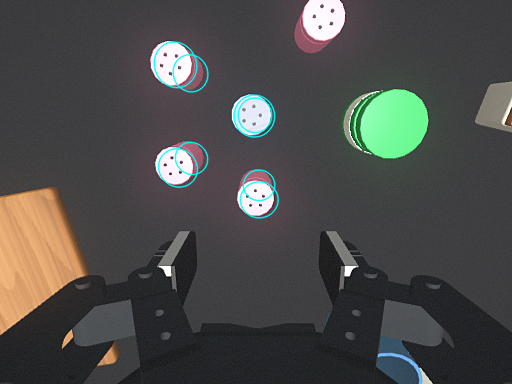

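Salt pot at (253,115) matches the prediction. The left finger will go down midway between the pinks at (172,64) and (176,166).

```bash
python3 -m handwheel '[{"dx":0.77,"dy":-0.06,"dz":0.5,"roll":-0.03},{"dx":0.77,"dy":-0.06,"dz":0.5,"roll":-0.03},{"dx":0.77,"dy":-0.06,"dz":0.5,"roll":-0.03},{"dx":0.77,"dy":-0.06,"dz":0.5,"roll":-0.03},{"dx":0,"dy":0,"dz":0,"roll":0},{"dx":0,"dy":0,"dz":0,"roll":0}]'|tail -4
python3 wl.py w7 salt,.5955,-.330,0,0;python3 plan.py .5955 -.330 .022 176
```

```text
tcp_pos: [0.5955, -0.329, 0.1252]
orientation: [-0.001, 0.033, 0.999, 0.001]
wrist_force: [0.2, 0.2, 0.2]
finger_gap: 0.062
now [ 0.5968 -0.3297  0.1261] psi 176.2 n 6 t 12.6
[{"dx": 0.01, "dy": -0.0, "dz": 0.87, "roll": 0.01}, {"dx": 0.01, "dy": -0.01, "dz": 0.86, "roll": 0.01}, {"dx": 0.01, "dy": 0.0, "dz": 0.87, "roll": 0.01}, {"dx": 0.01, "dy": -0.0, "dz": 0.87, "roll": 0.01}, {"dx": 0.01, "dy": -0.01, "dz": 0.87, "roll": 0.01}, {"dx": 0.01, "dy": 0.0, "dz": 0.86, "roll": 0.01}]
```

View pics/w7.png

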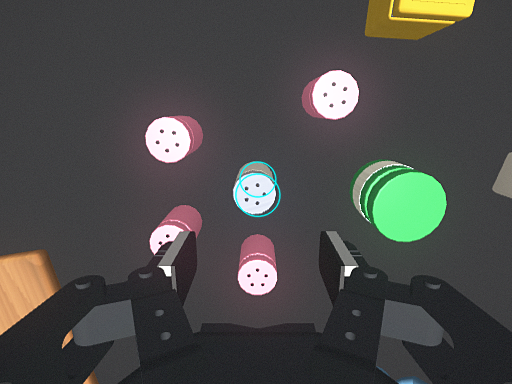

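```bash
python3 -m handwheel '[{"dx":0.01,"dy":-0.02,"dz":0.87,"roll":0},{"dx":0.01,"dy":-0.02,"dz":0.87,"roll":0},{"dx":0.01,"dy":-0.02,"dz":0.87,"roll":0},{"dx":0.01,"dy":0,"dz":0.87,"roll":0},{"dx":0.01,"dy":0,"dz":0.87,"roll":0},{"dx":0.01,"dy":0,"dz":0.86,"roll":0},{"dx":0,"dy":0,"dz":0,"roll":0},{"dx":0,"dy":0,"dz":0,"roll":0}]'|tail -4
python3 -m handwheel '[{"dx":0,"dy":0,"dz":0,"roll":0},{"dx":0,"dy":0,"dz":0,"roll":0},{"dx":0,"dy":0,"dz":0,"roll":0},{"dx":0,"dy":0,"dz":0,"roll":0},{"dx":0,"dy":0,"dz":0,"roll":0},{"dx":0,"dy":0,"dz":0,"roll":0},{"dx":0,"dy":0,"dz":0,"roll":0},{"dx":0,"dy":0,"dz":0,"roll":0}]' 255 35|tail -4
python3 -m handwheel '[{"dx":0,"dy":0,"dz":-0.4,"roll":0},{"dx":0,"dy":0,"dz":-0.9,"roll":0},{"dx":0,"dy":0,"dz":-0.9,"roll":0},{"dx":0,"dy":0,"dz":-0.9,"roll":0},{"dx":0,"dy":0,"dz":-0.9,"roll":0},{"dx":0,"dy":0,"dz":-0.9,"roll":0},{"dx":0,"dy":0,"dz":-0.9,"roll":0},{"dx":0,"dy":0,"dz":0,"roll":0}]'|tail -4
python3 wl.py w8; python3 plan.py .50 .12 .155 160
```

```text
tcp_pos: [0.5957, -0.3311, 0.021]
orientation: [-0.0, 0.033, 0.999, 0.0]
wrist_force: [0.3, 0.6, -0.5]
finger_gap: 0.0622
tcp_pos: [0.5966, -0.3324, 0.0234]
orientation: [0.002, 0.033, 0.999, -0.001]
wrist_force: [0.9, 0.4, 6.1]
finger_gap: 0.0344
tcp_pos: [0.5967, -0.333, 0.142]
orientation: [0.003, 0.033, 0.999, -0.002]
wrist_force: [1.5, 0.5, -0.7]
finger_gap: 0.0342
now [ 0.5962 -0.3326  0.1398] psi 176.2 n 24 t 14.7
[{"dx": 0.26, "dy": 0.93, "dz": -0.03, "roll": 0.11}, {"dx": 0.28, "dy": 0.92, "dz": -0.03, "roll": 0.11}, {"dx": 0.28, "dy": 0.92, "dz": -0.03, "roll": 0.11}, {"dx": 0.3, "dy": 0.92, "dz": -0.04, "roll": 0.11}, {"dx": 0.3, "dy": 0.91, "dz": -0.03, "roll": 0.11}, {"dx": 0.32, "dy": 0.92, "dz": -0.03, "roll": 0.11}, {"dx": 0.32, "dy": 0.9, "dz": -0.03, "roll": 0.11}, {"dx": 0.34, "dy": 0.91, "dz": -0.03, "roll": 0.11}]
[{"dx": 0.35, "dy": 0.9, "dz": -0.03, "roll": 0.11}, {"dx": 0.36, "dy": 0.89, "dz": -0.04, "roll": 0.11}, {"dx": 0.36, "dy": 0.89, "dz": -0.03, "roll": 0.11}, {"dx": 0.38, "dy": 0.89, "dz": -0.03, "roll": 0.11}, {"dx": 0.39, "dy": 0.88, "dz": -0.03, "roll": 0.11}, {"dx": 0.4, "dy": 0.88, "dz": -0.03, "roll": 0.11}, {"dx": 0.41, "dy": 0.87, "dz": -0.03, "roll": 0.11}, {"dx": 0.42, "dy": 0.87, "dz": -0.04, "roll": 0.11}]
[{"dx": 0.42, "dy": 0.86, "dz": -0.03, "roll": 0.11}, {"dx": 0.44, "dy": 0.86, "dz": -0.03, "roll": 0.11}, {"dx": 0.45, "dy": 0.86, "dz": -0.03, "roll": 0.11}, {"dx": 0.46, "dy": 0.84, "dz": -0.03, "roll": 0.11}, {"dx": 0.47, "dy": 0.85, "dz": -0.03, "roll": 0.11}, {"dx": 0.47, "dy": 0.83, "dz": -0.04, "roll": 0.11}, {"dx": 0.49, "dy": 0.84, "dz": -0.03, "roll": 0.11}, {"dx": 0.5, "dy": 0.82, "dz": -0.03, "roll": 0.11}]
```

View pics/w8.png

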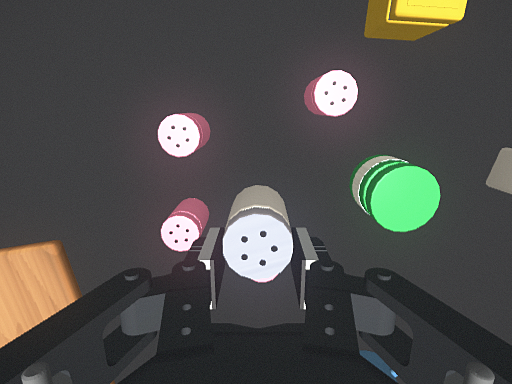

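The salt pot is held upright, with its cap at (258,245), and the pinks still stand. Carrying it to the small ring.

```bash
python3 plan.py .4327 .2164 .142 160
```

```text
now [ 0.5962 -0.3326  0.1398] psi 176.2 n 30 t 14.7
[{"dx": 0.33, "dy": 0.89, "dz": -0.0, "roll": 0.09}, {"dx": 0.34, "dy": 0.9, "dz": -0.01, "roll": 0.09}, {"dx": 0.35, "dy": 0.88, "dz": -0.0, "roll": 0.09}, {"dx": 0.36, "dy": 0.89, "dz": -0.0, "roll": 0.09}, {"dx": 0.37, "dy": 0.88, "dz": -0.01, "roll": 0.09}, {"dx": 0.37, "dy": 0.88, "dz": -0.0, "roll": 0.09}, {"dx": 0.39, "dy": 0.87, "dz": -0.01, "roll": 0.09}, {"dx": 0.39, "dy": 0.87, "dz": 0.0, "roll": 0.09}]
[{"dx": 0.4, "dy": 0.87, "dz": -0.0, "roll": 0.09}, {"dx": 0.41, "dy": 0.86, "dz": -0.01, "roll": 0.09}, {"dx": 0.41, "dy": 0.86, "dz": -0.0, "roll": 0.09}, {"dx": 0.43, "dy": 0.86, "dz": -0.0, "roll": 0.09}, {"dx": 0.43, "dy": 0.85, "dz": -0.01, "roll": 0.09}, {"dx": 0.44, "dy": 0.85, "dz": -0.0, "roll": 0.09}, {"dx": 0.45, "dy": 0.84, "dz": -0.0, "roll": 0.09}, {"dx": 0.45, "dy": 0.84, "dz": -0.01, "roll": 0.09}]
[{"dx": 0.47, "dy": 0.84, "dz": -0.0, "roll": 0.09}, {"dx": 0.47, "dy": 0.83, "dz": -0.01, "roll": 0.09}, {"dx": 0.48, "dy": 0.82, "dz": 0.0, "roll": 0.09}, {"dx": 0.48, "dy": 0.82, "dz": -0.0, "roll": 0.09}, {"dx": 0.5, "dy": 0.82, "dz": -0.01, "roll": 0.09}, {"dx": 0.5, "dy": 0.81, "dz": -0.0, "roll": 0.09}, {"dx": 0.51, "dy": 0.81, "dz": -0.0, "roll": 0.09}, {"dx": 0.52, "dy": 0.8, "dz": -0.01, "roll": 0.09}]
[{"dx": 0.52, "dy": 0.8, "dz": -0.0, "roll": 0.09}, {"dx": 0.54, "dy": 0.79, "dz": -0.01, "roll": 0.09}, {"dx": 0.54, "dy": 0.79, "dz": 0.0, "roll": 0.09}, {"dx": 0.54, "dy": 0.78, "dz": -0.0, "roll": 0.09}, {"dx": 0.56, "dy": 0.78, "dz": -0.01, "roll": 0.09}, {"dx": 0.56, "dy": 0.77, "dz": 0.0, "roll": 0.09}]
```

```bash
python3 -m handwheel '[{"dx":0.33,"dy":0.89,"dz":0,"roll":0.09},{"dx":0.34,"dy":0.89,"dz":0,"roll":0.09},{"dx":0.35,"dy":0.88,"dz":0,"roll":0.09},{"dx":0.36,"dy":0.88,"dz":0,"roll":0.09},{"dx":0.37,"dy":0.88,"dz":0,"roll":0.09},{"dx":0.37,"dy":0.88,"dz":0,"roll":0.09},{"dx":0.39,"dy":0.87,"dz":0,"roll":0.09},{"dx":0.39,"dy":0.87,"dz":0,"roll":0.09}]'|tail -4
python3 -m handwheel '[{"dx":0.4,"dy":0.87,"dz":0,"roll":0.09},{"dx":0.41,"dy":0.86,"dz":0,"roll":0.09},{"dx":0.41,"dy":0.86,"dz":0,"roll":0.09},{"dx":0.43,"dy":0.86,"dz":0,"roll":0.09},{"dx":0.43,"dy":0.85,"dz":0,"roll":0.09},{"dx":0.44,"dy":0.85,"dz":0,"roll":0.09},{"dx":0.45,"dy":0.84,"dz":0,"roll":0.09},{"dx":0.45,"dy":0.84,"dz":0,"roll":0.09}]'|tail -4
python3 -m handwheel '[{"dx":0.47,"dy":0.84,"dz":0,"roll":0.09},{"dx":0.47,"dy":0.83,"dz":0,"roll":0.09},{"dx":0.48,"dy":0.82,"dz":0,"roll":0.09},{"dx":0.48,"dy":0.82,"dz":0,"roll":0.09},{"dx":0.5,"dy":0.82,"dz":0,"roll":0.09},{"dx":0.5,"dy":0.81,"dz":0,"roll":0.09},{"dx":0.51,"dy":0.81,"dz":0,"roll":0.09},{"dx":0.52,"dy":0.8,"dz":0,"roll":0.09}]'|tail -4
python3 -m handwheel '[{"dx":0.52,"dy":0.8,"dz":0,"roll":0.09},{"dx":0.54,"dy":0.79,"dz":0,"roll":0.09},{"dx":0.54,"dy":0.79,"dz":0,"roll":0.09},{"dx":0.54,"dy":0.78,"dz":0,"roll":0.09},{"dx":0.56,"dy":0.78,"dz":0,"roll":0.09},{"dx":0.56,"dy":0.77,"dz":0,"roll":0.09},{"dx":0,"dy":0,"dz":0,"roll":0},{"dx":0,"dy":0,"dz":0,"roll":0}]'|tail -4
python3 wl.py w9 hs,.4327,.2164,0,.008; python3 plan.py .4327 .2164 .042 160
```

```text
tcp_pos: [0.55, -0.1844, 0.1355]
orientation: [-0.001, 0.071, 0.997, 0.0]
wrist_force: [-0.0, -0.9, -0.7]
finger_gap: 0.0342
tcp_pos: [0.5063, -0.0383, 0.1357]
orientation: [-0.001, 0.109, 0.994, 0.0]
wrist_force: [-0.3, -0.3, -0.9]
finger_gap: 0.0342
tcp_pos: [0.4627, 0.1078, 0.1358]
orientation: [-0.001, 0.146, 0.989, -0.0]
wrist_force: [-0.2, -0.5, -0.8]
finger_gap: 0.0341
tcp_pos: [0.4303, 0.2172, 0.136]
orientation: [-0.001, 0.173, 0.985, -0.001]
wrist_force: [-0.2, 0.9, -1.3]
finger_gap: 0.0339
now [0.4307 0.2167 0.1362] psi 160.0 n 5 t 17.4
[{"dx": -0.02, "dy": 0.0, "dz": 0.94, "roll": 0.0}, {"dx": -0.02, "dy": 0.01, "dz": 0.94, "roll": 0.0}, {"dx": -0.02, "dy": 0.0, "dz": 0.95, "roll": 0.0}, {"dx": -0.02, "dy": 0.0, "dz": 0.94, "roll": 0.0}, {"dx": -0.02, "dy": 0.01, "dz": 0.94, "roll": 0.0}]
```

View pics/w9.png

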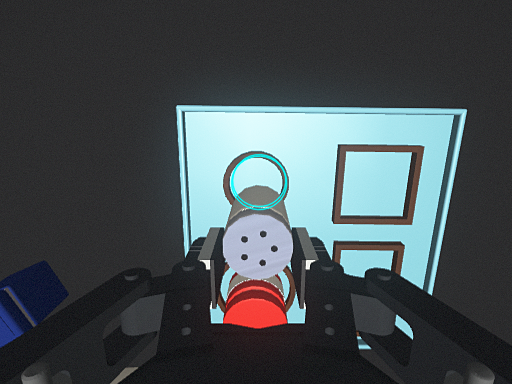

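```bash
python3 -c "
import cv2;im=cv2.imread('pics/w9.png')[100:230,170:350];cv2.imwrite('pics/w9c.png',cv2.resize(im,None,fx=4,fy=4,interpolation=cv2.INTER_CUBIC))"
```

```text
(no output)
```

View pics/w9c.png

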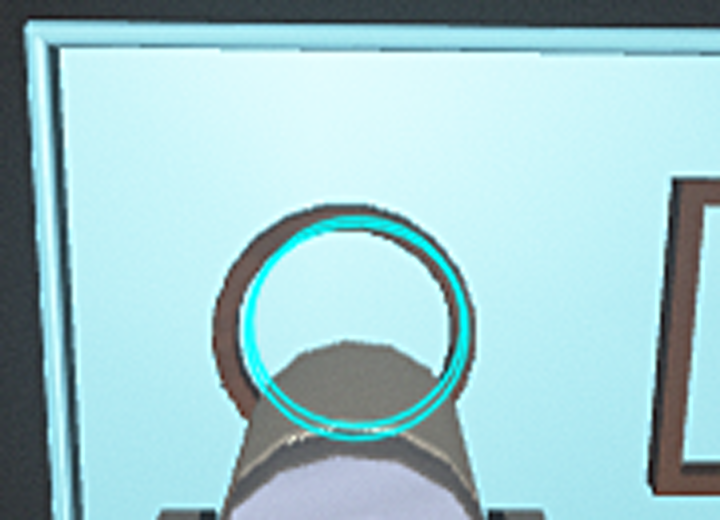

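The ring sits about 2.5 mm toward -y of my prediction. I'll correct to (0.4335, 0.214).

```bash
python3 plan.py .4335 .214 .045 160
```

```text
now [0.4307 0.2167 0.1362] psi 160.0 n 5 t 17.4
[{"dx": -0.04, "dy": -0.02, "dz": 0.91, "roll": 0.0}, {"dx": -0.03, "dy": -0.01, "dz": 0.91, "roll": 0.0}, {"dx": -0.04, "dy": -0.02, "dz": 0.92, "roll": 0.0}, {"dx": -0.03, "dy": -0.01, "dz": 0.91, "roll": 0.0}, {"dx": -0.04, "dy": -0.02, "dz": 0.91, "roll": 0.0}]
```

```bash
python3 -m handwheel '[{"dx":-0.04,"dy":-0.02,"dz":0.9,"roll":0},{"dx":-0.04,"dy":-0.02,"dz":0.9,"roll":0},{"dx":-0.04,"dy":-0.02,"dz":0.9,"roll":0},{"dx":-0.04,"dy":-0.02,"dz":0.9,"roll":0},{"dx":-0.04,"dy":-0.01,"dz":0.8,"roll":0},{"dx":0,"dy":0,"dz":0,"roll":0},{"dx":0,"dy":0,"dz":0,"roll":0}]'|tail -4
cat > ab.py <<'E'
import sys
from h import *
n=sys.argv[1]
for k in('scene','side'):
    cv2.imwrite(f'pics/{n}_{k}.png',env.read_camera(k))
a=cv2.imread(f'pics/{n}_scene.png')[130:270,285:445];b=cv2.imread(f'pics/{n}_side.png')[115:185,170:290]
cv2.imwrite(f'pics/{n}.png',np.hstack([cv2.resize(a,(400,350),interpolation=cv2.INTER_CUBIC),cv2.resize(b,(400,350),interpolation=cv2.INTER_CUBIC)]))
E
python3 ab.py b
```

```text
tcp_pos: [0.4338, 0.2127, 0.0484]
orientation: [-0.001, 0.175, 0.985, -0.001]
wrist_force: [0.6, -0.6, -1.3]
finger_gap: 0.0342
```

View pics/b.png

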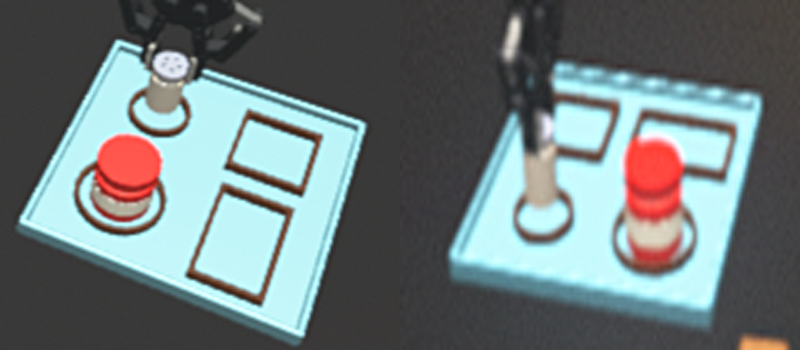

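The pot hangs over the ring centrally in both views. Lowering.

```bash
python3 -m handwheel '[{"dx":0,"dy":0,"dz":0.25,"roll":0},{"dx":0,"dy":0,"dz":0.25,"roll":0},{"dx":0,"dy":0,"dz":0.2,"roll":0},{"dx":0,"dy":0,"dz":0,"roll":0},{"dx":0,"dy":0,"dz":0,"roll":0}]'|tail -4
python3 -m handwheel '[{"dx":0,"dy":0,"dz":0.08,"roll":0},{"dx":0,"dy":0,"dz":0,"roll":0},{"dx":0,"dy":0,"dz":0,"roll":0}]'|tail -4
```

```text
tcp_pos: [0.4344, 0.2139, 0.035]
orientation: [-0.0, 0.174, 0.985, -0.0]
wrist_force: [0.7, 0.4, -0.8]
finger_gap: 0.0341
tcp_pos: [0.4347, 0.2139, 0.0337]
orientation: [0.0, 0.174, 0.985, -0.0]
wrist_force: [-0.3, 0.1, -1.0]
finger_gap: 0.0341
```

```bash
python3 -m handwheel '[{"dx":0,"dy":0,"dz":0.07,"roll":0},{"dx":0,"dy":0,"dz":0,"roll":0},{"dx":0,"dy":0,"dz":0,"roll":0}]'|tail -4
python3 -m handwheel '[{"dx":0,"dy":0,"dz":0.06,"roll":0},{"dx":0,"dy":0,"dz":0,"roll":0},{"dx":0,"dy":0,"dz":0,"roll":0}]'|tail -4
```

```text
tcp_pos: [0.4347, 0.2139, 0.0322]
orientation: [0.0, 0.174, 0.985, -0.0]
wrist_force: [-0.0, 0.3, -0.7]
finger_gap: 0.0346
tcp_pos: [0.435, 0.214, 0.0314]
orientation: [0.0, 0.174, 0.985, 0.0]
wrist_force: [1.3, 0.5, 2.7]
finger_gap: 0.0343
```

Contact. Releasing to a modest opening, then up.

```bash
python3 -m handwheel '[{"dx":0,"dy":0,"dz":0,"roll":0},{"dx":0,"dy":0,"dz":0,"roll":0},{"dx":0,"dy":0,"dz":0,"roll":0},{"dx":0,"dy":0,"dz":0,"roll":0},{"dx":0,"dy":0,"dz":0,"roll":0}]' 70|tail -4
python3 -m handwheel '[{"dx":0,"dy":0,"dz":-0.5,"roll":0},{"dx":0,"dy":0,"dz":-0.9,"roll":0},{"dx":0,"dy":0,"dz":-0.9,"roll":0},{"dx":0,"dy":0,"dz":-0.9,"roll":0},{"dx":0,"dy":0,"dz":-0.9,"roll":0},{"dx":0,"dy":0,"dz":-0.9,"roll":0},{"dx":0,"dy":0,"dz":-0.9,"roll":0},{"dx":0,"dy":0,"dz":0,"roll":0}]'|tail -4
python3 wl.py w10; python3 ab.py c; python3 plan.py .52 -.2 .16 171.6
```

```text
tcp_pos: [0.4347, 0.2139, 0.031]
orientation: [-0.0, 0.174, 0.985, -0.0]
wrist_force: [-0.5, -0.6, 0.2]
finger_gap: 0.062
tcp_pos: [0.437, 0.2146, 0.1533]
orientation: [0.003, 0.174, 0.985, 0.001]
wrist_force: [0.9, 0.6, 0.2]
finger_gap: 0.0622
now [0.4346 0.2139 0.149 ] psi 160.0 n 22 t 20.4
[{"dx": -0.5, "dy": -0.82, "dz": -0.03, "roll": -0.09}, {"dx": -0.5, "dy": -0.82, "dz": -0.02, "roll": -0.09}, {"dx": -0.49, "dy": -0.83, "dz": -0.03, "roll": -0.09}, {"dx": -0.48, "dy": -0.83, "dz": -0.02, "roll": -0.09}, {"dx": -0.47, "dy": -0.83, "dz": -0.03, "roll": -0.09}, {"dx": -0.47, "dy": -0.84, "dz": -0.02, "roll": -0.09}, {"dx": -0.46, "dy": -0.85, "dz": -0.03, "roll": -0.09}, {"dx": -0.45, "dy": -0.85, "dz": -0.02, "roll": -0.09}]
[{"dx": -0.44, "dy": -0.85, "dz": -0.03, "roll": -0.09}, {"dx": -0.43, "dy": -0.86, "dz": -0.02, "roll": -0.09}, {"dx": -0.43, "dy": -0.86, "dz": -0.03, "roll": -0.09}, {"dx": -0.41, "dy": -0.86, "dz": -0.02, "roll": -0.09}, {"dx": -0.41, "dy": -0.87, "dz": -0.03, "roll": -0.09}, {"dx": -0.4, "dy": -0.88, "dz": -0.02, "roll": -0.09}, {"dx": -0.4, "dy": -0.87, "dz": -0.03, "roll": -0.09}, {"dx": -0.38, "dy": -0.88, "dz": -0.02, "roll": -0.09}]
[{"dx": -0.38, "dy": -0.89, "dz": -0.03, "roll": -0.09}, {"dx": -0.36, "dy": -0.88, "dz": -0.02, "roll": -0.09}, {"dx": -0.36, "dy": -0.89, "dz": -0.03, "roll": -0.09}, {"dx": -0.35, "dy": -0.9, "dz": -0.02, "roll": -0.09}, {"dx": -0.35, "dy": -0.9, "dz": -0.03, "roll": -0.09}, {"dx": -0.33, "dy": -0.9, "dz": -0.02, "roll": -0.09}]
```

View pics/w10.png

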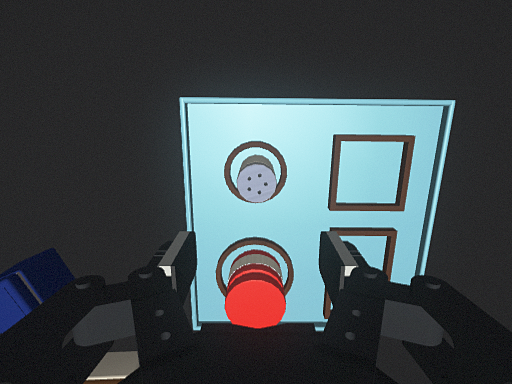

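View pics/c.png

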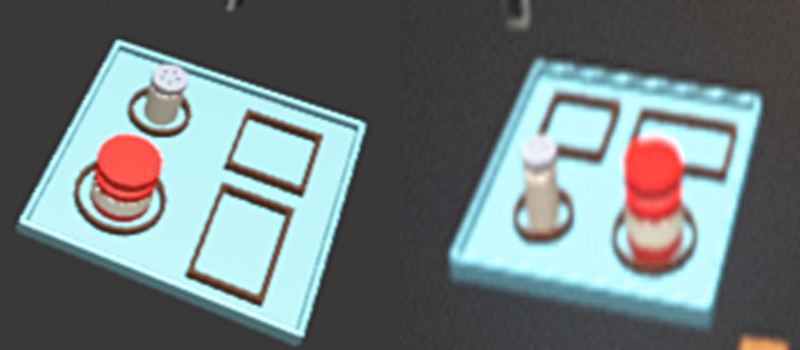

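Both stand in their rings. I'll refine the square and oblong holders from this wrist picture while it is fresh.

```bash
cat > hq.py <<'E'
from meas import *
import sys
n=sys.argv[1];C['w']=np.load(f'pics/{n}.npy',allow_pickle=True).item()
im=cv2.imread(f'pics/{n}_raw.png')
def hm(xy,r):
    x0,y0=int(xy[0]-r),int(xy[1]-r);x0=max(x0,0);y0=max(y0,0)
    p=cv2.resize(im[y0:y0+2*r,x0:x0+2*r],None,fx=K,fy=K)
    dk=(p[...,0].astype(int)-p[...,2]<15).astype(np.uint8)
    cs,_=cv2.findContours(dk,cv2.RETR_EXTERNAL,cv2.CHAIN_APPROX_NONE)
    c=max(cs,key=cv2.contourArea);m=np.zeros(dk.shape,np.uint8);cv2.drawContours(m,[c],-1,255,-1)
    cv2.imwrite(f'pics/{n}_m.png',m)
    return m>0,(x0,y0)
spec={'q':('s',.08,.08,.01),'o':('s',.114,.072,.01),'s':('c',.066,.066,.01)}
for a in sys.argv[2:]:
    k,u,v,r=a.split(',');g=unproj(C['w'],(float(u),float(v)),.013)
    x,f=fit({'w':hm((float(u),float(v)),int(r))},g,spec[k],('w',),.008);print(k,x.round(4),np.degrees(x[2:])%180,round(f,3))
E
python3 hq.py w10 q,371,172,50 s,256,172,37
```

```text
q [0.4759 0.3245 1.2095] [69.29753138] 0.026
s [0.4341 0.2124] [] 2.748
```

```bash
python3 -m handwheel '[{"dx":-0.5,"dy":-0.82,"dz":-0.02,"roll":-0.09},{"dx":-0.5,"dy":-0.82,"dz":-0.02,"roll":-0.09},{"dx":-0.49,"dy":-0.83,"dz":-0.02,"roll":-0.09},{"dx":-0.48,"dy":-0.83,"dz":-0.02,"roll":-0.09},{"dx":-0.47,"dy":-0.83,"dz":-0.02,"roll":-0.09},{"dx":-0.47,"dy":-0.84,"dz":-0.02,"roll":-0.09},{"dx":-0.46,"dy":-0.85,"dz":-0.02,"roll":-0.09},{"dx":-0.45,"dy":-0.85,"dz":-0.02,"roll":-0.09}]' 0|tail -4
python3 -m handwheel '[{"dx":-0.44,"dy":-0.85,"dz":-0.02,"roll":-0.09},{"dx":-0.43,"dy":-0.86,"dz":-0.02,"roll":-0.09},{"dx":-0.43,"dy":-0.86,"dz":-0.02,"roll":-0.09},{"dx":-0.41,"dy":-0.86,"dz":-0.02,"roll":-0.09},{"dx":-0.41,"dy":-0.87,"dz":-0.02,"roll":-0.09},{"dx":-0.4,"dy":-0.88,"dz":-0.02,"roll":-0.09},{"dx":-0.4,"dy":-0.87,"dz":-0.02,"roll":-0.09},{"dx":-0.38,"dy":-0.88,"dz":-0.02,"roll":-0.09}]'|tail -4
python3 -m handwheel '[{"dx":-0.38,"dy":-0.89,"dz":-0.02,"roll":-0.09},{"dx":-0.36,"dy":-0.88,"dz":-0.02,"roll":-0.09},{"dx":-0.36,"dy":-0.89,"dz":-0.02,"roll":-0.09},{"dx":-0.35,"dy":-0.9,"dz":-0.02,"roll":-0.09},{"dx":-0.35,"dy":-0.9,"dz":-0.02,"roll":-0.09},{"dx":-0.33,"dy":-0.9,"dz":-0.02,"roll":-0.09},{"dx":0,"dy":0,"dz":0,"roll":0},{"dx":0,"dy":0,"dz":0,"roll":0}]'|tail -4
python3 wl.py w11 tea,.4505,-.198,171.6,0; python3 plan.py .4505 -.198 .13 171.6
```

```text
tcp_pos: [0.4648, 0.0624, 0.1509]
orientation: [-0.001, 0.136, 0.991, -0.0]
wrist_force: [0.3, 0.3, -0.1]
finger_gap: 0.0853
tcp_pos: [0.4959, -0.0877, 0.154]
orientation: [-0.001, 0.099, 0.995, 0.0]
wrist_force: [0.4, 0.6, -0.3]
finger_gap: 0.0854
tcp_pos: [0.5192, -0.2004, 0.1563]
orientation: [-0.001, 0.072, 0.997, 0.001]
wrist_force: [-0.3, 0.6, 0.8]
finger_gap: 0.0853
now [ 0.5191 -0.1996  0.1565] psi 171.8 n 4 t 22.5
[{"dx": 0.85, "dy": -0.1, "dz": 0.33, "roll": 0.01}, {"dx": 0.85, "dy": -0.11, "dz": 0.33, "roll": 0.01}, {"dx": 0.85, "dy": -0.1, "dz": 0.33, "roll": 0.01}, {"dx": 0.86, "dy": -0.11, "dz": 0.34, "roll": 0.01}]
```

View pics/w11.png

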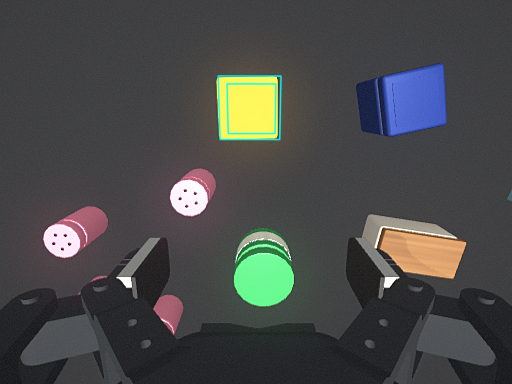

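The tin at (249,107) matches the outline and heading. Over it and down.

```bash
python3 -m handwheel '[{"dx":0.85,"dy":-0.11,"dz":0.33,"roll":0},{"dx":0.85,"dy":-0.11,"dz":0.33,"roll":0},{"dx":0.85,"dy":-0.11,"dz":0.33,"roll":0},{"dx":0.85,"dy":-0.11,"dz":0.33,"roll":0},{"dx":0,"dy":0,"dz":0,"roll":0},{"dx":0,"dy":0,"dz":0,"roll":0}]'|tail -4
python3 wl.py w12 tea,.4505,-.198,171.6,0; python3 plan.py .4505 -.198 .023 171.6
```

```text
tcp_pos: [0.4506, -0.1979, 0.1312]
orientation: [-0.0, 0.071, 0.997, 0.0]
wrist_force: [-0.2, -0.4, 0.0]
finger_gap: 0.0855
now [ 0.4518 -0.1985  0.1317] psi 171.9 n 6 t 23.1
[{"dx": 0.01, "dy": 0.0, "dz": 0.91, "roll": 0.01}, {"dx": 0.01, "dy": 0.01, "dz": 0.9, "roll": 0.01}, {"dx": 0.01, "dy": -0.0, "dz": 0.91, "roll": 0.01}, {"dx": 0.02, "dy": 0.0, "dz": 0.9, "roll": 0.01}, {"dx": 0.01, "dy": 0.0, "dz": 0.91, "roll": 0.01}, {"dx": 0.01, "dy": 0.01, "dz": 0.91, "roll": 0.01}]
```

View pics/w12.png

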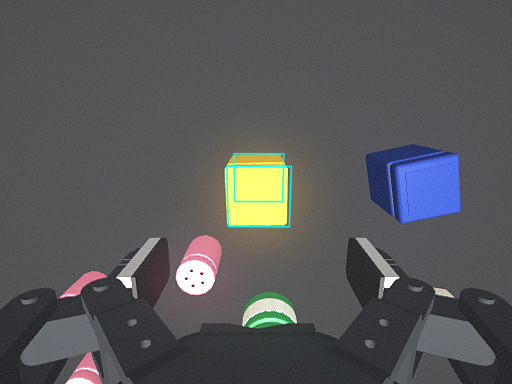

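```bash
python3 -m handwheel '[{"dx":0.01,"dy":-0.01,"dz":0.9,"roll":0},{"dx":0.01,"dy":-0.01,"dz":0.9,"roll":0},{"dx":0.01,"dy":0,"dz":0.9,"roll":0},{"dx":0.01,"dy":0,"dz":0.9,"roll":0},{"dx":0.01,"dy":0,"dz":0.9,"roll":0},{"dx":0.01,"dy":0,"dz":0.9,"roll":0},{"dx":0,"dy":0,"dz":0,"roll":0},{"dx":0,"dy":0,"dz":0,"roll":0}]'|tail -4
python3 -m handwheel '[{"dx":0,"dy":0,"dz":0,"roll":0},{"dx":0,"dy":0,"dz":0,"roll":0},{"dx":0,"dy":0,"dz":0,"roll":0},{"dx":0,"dy":0,"dz":0,"roll":0},{"dx":0,"dy":0,"dz":0,"roll":0},{"dx":0,"dy":0,"dz":0,"roll":0},{"dx":0,"dy":0,"dz":0,"roll":0},{"dx":0,"dy":0,"dz":0,"roll":0}]' 255 35|tail -4
python3 -m handwheel '[{"dx":0,"dy":0,"dz":-0.4,"roll":0},{"dx":0,"dy":0,"dz":-0.9,"roll":0},{"dx":0,"dy":0,"dz":-0.9,"roll":0},{"dx":0,"dy":0,"dz":-0.9,"roll":0},{"dx":0,"dy":0,"dz":-0.9,"roll":0},{"dx":0,"dy":0,"dz":-0.9,"roll":0},{"dx":0,"dy":0,"dz":-0.9,"roll":0},{"dx":0,"dy":0,"dz":-0.5,"roll":0}]'|tail -4
python3 wl.py w13; python3 plan.py .4757 .3255 .155 159.2
```

```text
tcp_pos: [0.4505, -0.1989, 0.0231]
orientation: [-0.001, 0.071, 0.998, 0.0]
wrist_force: [0.8, 0.1, -0.1]
finger_gap: 0.0852
tcp_pos: [0.4515, -0.1998, 0.0248]
orientation: [0.001, 0.071, 0.997, -0.0]
wrist_force: [0.9, 1.7, 5.5]
finger_gap: 0.0494
tcp_pos: [0.4506, -0.1998, 0.1518]
orientation: [0.001, 0.071, 0.997, -0.001]
wrist_force: [0.8, 0.2, -1.6]
finger_gap: 0.049
now [ 0.4514 -0.2002  0.1529] psi 171.8 n 27 t 25.1
[{"dx": 0.09, "dy": 0.97, "dz": -0.0, "roll": 0.08}, {"dx": 0.11, "dy": 0.97, "dz": -0.01, "roll": 0.08}, {"dx": 0.1, "dy": 0.97, "dz": -0.0, "roll": 0.08}, {"dx": 0.12, "dy": 0.97, "dz": -0.01, "roll": 0.08}, {"dx": 0.13, "dy": 0.96, "dz": 0.0, "roll": 0.08}, {"dx": 0.13, "dy": 0.97, "dz": -0.0, "roll": 0.08}, {"dx": 0.14, "dy": 0.96, "dz": -0.01, "roll": 0.08}, {"dx": 0.16, "dy": 0.96, "dz": -0.0, "roll": 0.08}]
[{"dx": 0.15, "dy": 0.97, "dz": -0.0, "roll": 0.08}, {"dx": 0.17, "dy": 0.96, "dz": -0.01, "roll": 0.08}, {"dx": 0.17, "dy": 0.96, "dz": -0.0, "roll": 0.08}, {"dx": 0.19, "dy": 0.95, "dz": -0.01, "roll": 0.08}, {"dx": 0.19, "dy": 0.96, "dz": 0.0, "roll": 0.08}, {"dx": 0.2, "dy": 0.95, "dz": -0.0, "roll": 0.08}, {"dx": 0.2, "dy": 0.96, "dz": -0.01, "roll": 0.08}, {"dx": 0.22, "dy": 0.95, "dz": -0.0, "roll": 0.08}]
[{"dx": 0.22, "dy": 0.94, "dz": -0.0, "roll": 0.08}, {"dx": 0.23, "dy": 0.95, "dz": -0.01, "roll": 0.08}, {"dx": 0.24, "dy": 0.95, "dz": -0.0, "roll": 0.08}, {"dx": 0.24, "dy": 0.94, "dz": -0.01, "roll": 0.08}, {"dx": 0.26, "dy": 0.94, "dz": -0.0, "roll": 0.08}, {"dx": 0.26, "dy": 0.94, "dz": -0.0, "roll": 0.08}, {"dx": 0.27, "dy": 0.94, "dz": -0.01, "roll": 0.08}, {"dx": 0.28, "dy": 0.93, "dz": -0.0, "roll": 0.08}]
[{"dx": 0.28, "dy": 0.93, "dz": -0.01, "roll": 0.08}, {"dx": 0.29, "dy": 0.93, "dz": 0.0, "roll": 0.08}, {"dx": 0.31, "dy": 0.93, "dz": -0.0, "roll": 0.08}]
```

View pics/w13.png

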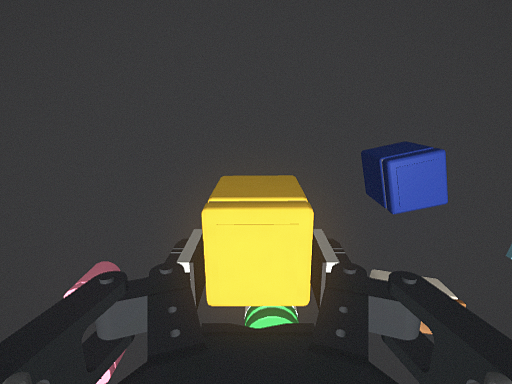

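Tin held square between the pads (258,255). Carrying it over.

```bash
python3 -m handwheel '[{"dx":0.1,"dy":0.97,"dz":0,"roll":0.08},{"dx":0.1,"dy":0.97,"dz":0,"roll":0.08},{"dx":0.1,"dy":0.97,"dz":0,"roll":0.08},{"dx":0.12,"dy":0.97,"dz":0,"roll":0.08},{"dx":0.13,"dy":0.97,"dz":0,"roll":0.08},{"dx":0.13,"dy":0.97,"dz":0,"roll":0.08},{"dx":0.14,"dy":0.96,"dz":0,"roll":0.08},{"dx":0.16,"dy":0.96,"dz":0,"roll":0.08}]'|tail -4
python3 -m handwheel '[{"dx":0.16,"dy":0.96,"dz":0,"roll":0.08},{"dx":0.17,"dy":0.96,"dz":0,"roll":0.08},{"dx":0.17,"dy":0.96,"dz":0,"roll":0.08},{"dx":0.19,"dy":0.96,"dz":0,"roll":0.08},{"dx":0.19,"dy":0.96,"dz":0,"roll":0.08},{"dx":0.2,"dy":0.95,"dz":0,"roll":0.08},{"dx":0.2,"dy":0.95,"dz":0,"roll":0.08},{"dx":0.22,"dy":0.95,"dz":0,"roll":0.08}]'|tail -4
python3 -m handwheel '[{"dx":0.22,"dy":0.95,"dz":0,"roll":0.08},{"dx":0.23,"dy":0.95,"dz":0,"roll":0.08},{"dx":0.24,"dy":0.95,"dz":0,"roll":0.08},{"dx":0.24,"dy":0.94,"dz":0,"roll":0.08},{"dx":0.26,"dy":0.94,"dz":0,"roll":0.08},{"dx":0.26,"dy":0.94,"dz":0,"roll":0.08},{"dx":0.27,"dy":0.94,"dz":0,"roll":0.08},{"dx":0.28,"dy":0.93,"dz":0,"roll":0.08}]'|tail -4
python3 -m handwheel '[{"dx":0.28,"dy":0.93,"dz":0,"roll":0.08},{"dx":0.3,"dy":0.93,"dz":0,"roll":0.08},{"dx":0.31,"dy":0.93,"dz":0,"roll":0.08},{"dx":0,"dy":0,"dz":0,"roll":0},{"dx":0,"dy":0,"dz":0,"roll":0}]'|tail -4
python3 wl.py w14 hq,.4757,.3255,-20.8,.008 ho,.5877,.2825,-20.8,.008; python3 plan.py .4757 .3255 .048 159.2
```

```text
tcp_pos: [0.4566, -0.0424, 0.1486]
orientation: [-0.001, 0.105, 0.995, 0.0]
wrist_force: [1.2, 0.6, -2.0]
finger_gap: 0.0492
tcp_pos: [0.4636, 0.1132, 0.1486]
orientation: [-0.001, 0.138, 0.99, -0.0]
wrist_force: [0.6, -0.2, -1.3]
finger_gap: 0.0493
tcp_pos: [0.4709, 0.2689, 0.1484]
orientation: [-0.001, 0.171, 0.985, -0.001]
wrist_force: [1.2, -0.1, -1.1]
finger_gap: 0.0495
tcp_pos: [0.4733, 0.3271, 0.1482]
orientation: [-0.001, 0.182, 0.983, -0.001]
wrist_force: [-0.2, -0.5, -1.9]
finger_gap: 0.0493
now [0.4733 0.3264 0.1484] psi 158.9 n 6 t 27.6
[{"dx": -0.02, "dy": -0.0, "dz": 0.84, "roll": -0.01}, {"dx": -0.02, "dy": -0.0, "dz": 0.83, "roll": -0.01}, {"dx": -0.02, "dy": -0.0, "dz": 0.84, "roll": -0.01}, {"dx": -0.02, "dy": -0.0, "dz": 0.84, "roll": -0.01}, {"dx": -0.03, "dy": -0.0, "dz": 0.83, "roll": -0.01}, {"dx": -0.02, "dy": -0.0, "dz": 0.84, "roll": -0.01}]
```

View pics/w14.png

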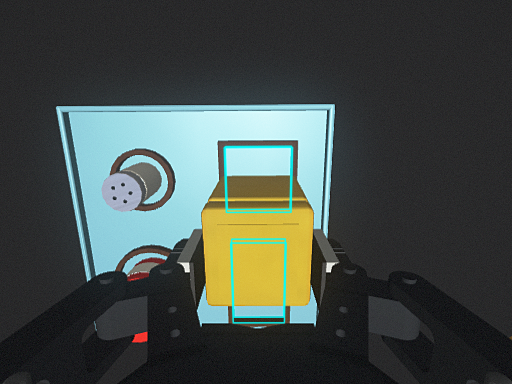

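```bash
python3 -m handwheel '[{"dx":-0.02,"dy":0,"dz":0.84,"roll":0},{"dx":-0.02,"dy":0,"dz":0.84,"roll":0},{"dx":-0.02,"dy":0,"dz":0.84,"roll":0},{"dx":-0.02,"dy":0,"dz":0.84,"roll":0},{"dx":-0.02,"dy":0,"dz":0.84,"roll":0},{"dx":-0.02,"dy":0,"dz":0.7,"roll":0},{"dx":0,"dy":0,"dz":0,"roll":0},{"dx":0,"dy":0,"dz":0,"roll":0}]'|tail -4
python3 ab.py d
```

```text
tcp_pos: [0.4754, 0.3245, 0.0507]
orientation: [-0.001, 0.184, 0.983, -0.001]
wrist_force: [-0.1, 0.6, -1.8]
finger_gap: 0.0495
```

View pics/d.png

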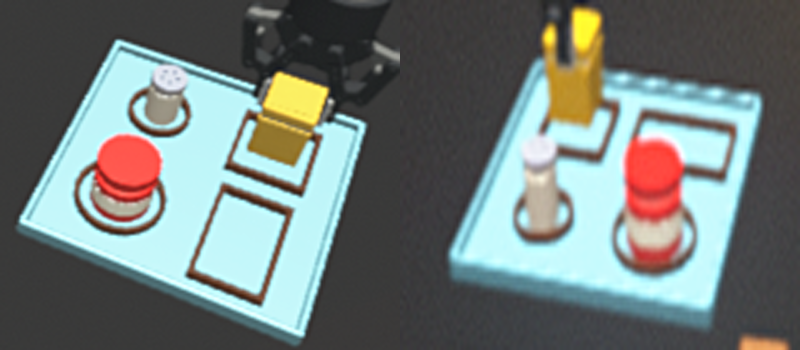

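```bash
python3 -m handwheel '[{"dx":0,"dy":0,"dz":0.25,"roll":0},{"dx":0,"dy":0,"dz":0.25,"roll":0},{"dx":0,"dy":0,"dz":0.2,"roll":0},{"dx":0,"dy":0,"dz":0,"roll":0},{"dx":0,"dy":0,"dz":0,"roll":0}]'|tail -4
python3 -m handwheel '[{"dx":0,"dy":0,"dz":0.08,"roll":0},{"dx":0,"dy":0,"dz":0,"roll":0},{"dx":0,"dy":0,"dz":0,"roll":0}]'|tail -4
python3 ab.py e
```

```text
tcp_pos: [0.476, 0.3257, 0.0371]
orientation: [-0.0, 0.183, 0.983, -0.0]
wrist_force: [0.7, 0.6, -2.1]
finger_gap: 0.0493
tcp_pos: [0.4763, 0.3259, 0.0359]
orientation: [0.0, 0.183, 0.983, -0.0]
wrist_force: [-0.2, 0.5, -2.3]
finger_gap: 0.0491
```

View pics/e.png

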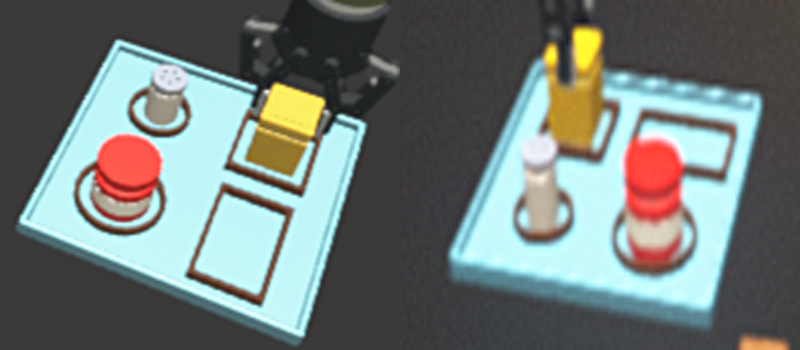

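Inside the frame, with gaps all round. Final lowering.

```bash
python3 -m handwheel '[{"dx":0,"dy":0,"dz":0.1,"roll":0},{"dx":0,"dy":0,"dz":0,"roll":0},{"dx":0,"dy":0,"dz":0,"roll":0}]'|tail -4
python3 -m handwheel '[{"dx":0,"dy":0,"dz":0.07,"roll":0},{"dx":0,"dy":0,"dz":0,"roll":0},{"dx":0,"dy":0,"dz":0,"roll":0}]'|tail -4
```

```text
tcp_pos: [0.4762, 0.3258, 0.0337]
orientation: [-0.0, 0.183, 0.983, -0.0]
wrist_force: [0.6, -0.7, -1.2]
finger_gap: 0.0493
tcp_pos: [0.4764, 0.326, 0.0329]
orientation: [0.0, 0.183, 0.983, 0.0]
wrist_force: [-1.4, -0.7, 2.7]
finger_gap: 0.0494
```

```bash
python3 -m handwheel '[{"dx":0,"dy":0,"dz":0,"roll":0},{"dx":0,"dy":0,"dz":0,"roll":0},{"dx":0,"dy":0,"dz":0,"roll":0},{"dx":0,"dy":0,"dz":0,"roll":0},{"dx":0,"dy":0,"dz":0,"roll":0},{"dx":0,"dy":0,"dz":0,"roll":0},{"dx":0,"dy":0,"dz":0,"roll":0}]' 0|tail -4
python3 -m handwheel '[{"dx":0,"dy":0,"dz":-0.5,"roll":0},{"dx":0,"dy":0,"dz":-0.9,"roll":0},{"dx":0,"dy":0,"dz":-0.9,"roll":0},{"dx":0,"dy":0,"dz":-0.9,"roll":0},{"dx":0,"dy":0,"dz":-0.9,"roll":0},{"dx":0,"dy":0,"dz":-0.9,"roll":0},{"dx":0,"dy":0,"dz":-0.9,"roll":0},{"dx":0,"dy":0,"dz":0,"roll":0}]'|tail -4
python3 wl.py w15; python3 plan.py .5915 -.115 .165 71.4
```

```text
tcp_pos: [0.4763, 0.3259, 0.0324]
orientation: [0.0, 0.183, 0.983, -0.0]
wrist_force: [-0.8, 1.3, 0.0]
finger_gap: 0.0853
tcp_pos: [0.4785, 0.327, 0.1552]
orientation: [0.003, 0.183, 0.983, 0.002]
wrist_force: [0.2, -0.6, 0.5]
finger_gap: 0.0854
now [0.4778 0.3267 0.1532] psi 158.9 n 24 t 30.9
[{"dx": -0.55, "dy": -0.77, "dz": -0.02, "roll": 0.61}, {"dx": -0.6, "dy": -0.74, "dz": -0.03, "roll": 0.61}, {"dx": -0.65, "dy": -0.7, "dz": -0.02, "roll": 0.61}, {"dx": -0.69, "dy": -0.65, "dz": -0.03, "roll": 0.61}, {"dx": -0.73, "dy": -0.61, "dz": -0.02, "roll": 0.61}, {"dx": -0.76, "dy": -0.56, "dz": -0.03, "roll": 0.61}, {"dx": -0.81, "dy": -0.51, "dz": -0.02, "roll": 0.61}, {"dx": -0.83, "dy": -0.46, "dz": -0.03, "roll": 0.61}]
[{"dx": -0.86, "dy": -0.4, "dz": -0.02, "roll": 0.61}, {"dx": -0.88, "dy": -0.35, "dz": -0.03, "roll": 0.61}, {"dx": -0.91, "dy": -0.29, "dz": -0.02, "roll": 0.61}, {"dx": -0.92, "dy": -0.24, "dz": -0.02, "roll": 0.61}, {"dx": -0.93, "dy": -0.17, "dz": -0.03, "roll": 0.61}, {"dx": -0.94, "dy": -0.11, "dz": -0.02, "roll": 0.61}, {"dx": -0.95, "dy": -0.06, "dz": -0.03, "roll": 0.61}, {"dx": -0.95, "dy": 0.01, "dz": -0.02, "roll": 0.61}]
[{"dx": -0.95, "dy": 0.07, "dz": -0.03, "roll": 0.61}, {"dx": -0.94, "dy": 0.13, "dz": -0.02, "roll": 0.61}, {"dx": -0.93, "dy": 0.19, "dz": -0.03, "roll": 0.61}, {"dx": -0.92, "dy": 0.24, "dz": -0.02, "roll": 0.61}, {"dx": -0.9, "dy": 0.31, "dz": -0.02, "roll": 0.61}, {"dx": -0.88, "dy": 0.36, "dz": -0.03, "roll": 0.61}, {"dx": -0.85, "dy": 0.42, "dz": -0.02, "roll": 0.61}, {"dx": -0.83, "dy": 0.47, "dz": -0.03, "roll": 0.61}]
```

View pics/w15.png

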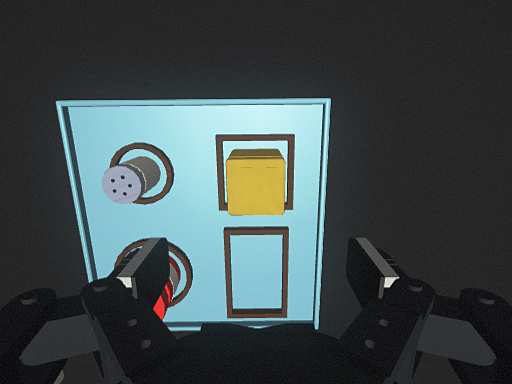

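The tin stands inside the square frame at (255,175). Refining the oblong holder from the same picture, then moving to the tub.

```bash
python3 hq.py w15 o,257,271,48
python3 -m handwheel '[{"dx":-0.55,"dy":-0.77,"dz":-0.02,"roll":0.61},{"dx":-0.6,"dy":-0.74,"dz":-0.02,"roll":0.61},{"dx":-0.65,"dy":-0.7,"dz":-0.02,"roll":0.61},{"dx":-0.69,"dy":-0.65,"dz":-0.02,"roll":0.61},{"dx":-0.73,"dy":-0.61,"dz":-0.02,"roll":0.61},{"dx":-0.77,"dy":-0.56,"dz":-0.02,"roll":0.61},{"dx":-0.81,"dy":-0.51,"dz":-0.02,"roll":0.61},{"dx":-0.83,"dy":-0.46,"dz":-0.02,"roll":0.61}]'|tail -4
python3 -m handwheel '[{"dx":-0.86,"dy":-0.4,"dz":-0.02,"roll":0.61},{"dx":-0.88,"dy":-0.35,"dz":-0.02,"roll":0.61},{"dx":-0.91,"dy":-0.29,"dz":-0.02,"roll":0.61},{"dx":-0.92,"dy":-0.24,"dz":-0.02,"roll":0.61},{"dx":-0.93,"dy":-0.17,"dz":-0.02,"roll":0.61},{"dx":-0.94,"dy":-0.11,"dz":-0.02,"roll":0.61},{"dx":-0.95,"dy":-0.06,"dz":-0.02,"roll":0.61},{"dx":-0.95,"dy":0.01,"dz":-0.02,"roll":0.61}]'|tail -4
python3 -m handwheel '[{"dx":-0.95,"dy":0.07,"dz":-0.02,"roll":0.61},{"dx":-0.94,"dy":0.13,"dz":-0.02,"roll":0.61},{"dx":-0.93,"dy":0.19,"dz":-0.02,"roll":0.61},{"dx":-0.92,"dy":0.24,"dz":-0.02,"roll":0.61},{"dx":-0.9,"dy":0.31,"dz":-0.02,"roll":0.61},{"dx":-0.88,"dy":0.36,"dz":-0.02,"roll":0.61},{"dx":-0.85,"dy":0.42,"dz":-0.02,"roll":0.61},{"dx":-0.83,"dy":0.47,"dz":-0.02,"roll":0.61}]'|tail -4
python3 -m handwheel '[{"dx":0,"dy":0,"dz":0,"roll":0},{"dx":0,"dy":0,"dz":0,"roll":0}]'|tail -4
python3 wl.py w16 butter,.615,-.0485,71.4,0; python3 plan.py .615 -.0485 .12 71.4
```

```text
o [0.588  0.2826 2.7813] [159.35833014] 0.019
tcp_pos: [0.5138, 0.1774, 0.1526]
orientation: [-0.001, 0.427, 0.904, -0.001]
wrist_force: [1.0, -1.0, 0.1]
finger_gap: 0.0854
tcp_pos: [0.5516, 0.0305, 0.1558]
orientation: [-0.001, 0.642, 0.767, -0.001]
wrist_force: [-0.9, -0.6, 0.5]
finger_gap: 0.0857
tcp_pos: [0.5896, -0.1166, 0.1589]
orientation: [-0.001, 0.815, 0.58, -0.001]
wrist_force: [0.3, -0.6, 0.0]
finger_gap: 0.0854
tcp_pos: [0.5896, -0.1166, 0.1589]
orientation: [-0.001, 0.814, 0.581, -0.0]
wrist_force: [-0.2, -0.1, -0.7]
finger_gap: 0.0856
now [ 0.5894 -0.1158  0.1591] psi 71.1 n 5 t 33.1
[{"dx": 0.72, "dy": 0.02, "dz": 0.39, "roll": -0.01}, {"dx": 0.72, "dy": 0.03, "dz": 0.39, "roll": -0.01}, {"dx": 0.72, "dy": 0.02, "dz": 0.39, "roll": -0.01}, {"dx": 0.72, "dy": 0.03, "dz": 0.39, "roll": -0.01}, {"dx": 0.72, "dy": 0.03, "dz": 0.39, "roll": -0.01}]
```

View pics/w16.png

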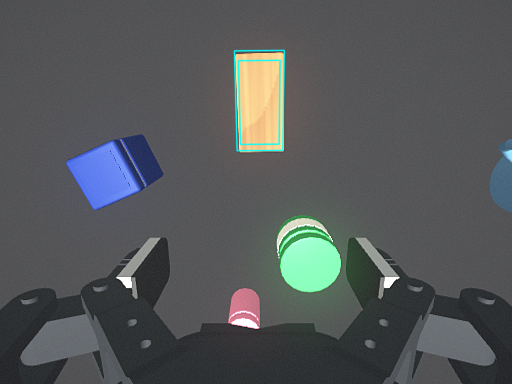

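The tub at (260,100) matches. The oblong holder is refined to (0.588, 0.283), -20.7°. Approaching and descending.

```bash
python3 -m handwheel '[{"dx":0.72,"dy":0.03,"dz":0.4,"roll":0},{"dx":0.72,"dy":0.03,"dz":0.4,"roll":0},{"dx":0.72,"dy":0.03,"dz":0.4,"roll":0},{"dx":0.72,"dy":0.03,"dz":0.4,"roll":-0.02},{"dx":0.72,"dy":0.03,"dz":0.4,"roll":-0.02},{"dx":0,"dy":0,"dz":0,"roll":0},{"dx":0,"dy":0,"dz":0,"roll":0}]'|tail -4
python3 plan.py .615 -.0485 .020 71.4
```

```text
tcp_pos: [0.616, -0.0469, 0.1189]
orientation: [-0.001, 0.812, 0.584, -0.001]
wrist_force: [0.2, 0.3, -0.0]
finger_gap: 0.0857
now [ 0.616  -0.0469  0.1189] psi 71.5 n 6 t 33.7
[{"dx": -0.02, "dy": -0.0, "dz": 0.82, "roll": 0.0}, {"dx": -0.01, "dy": -0.01, "dz": 0.83, "roll": 0.0}, {"dx": -0.02, "dy": -0.0, "dz": 0.82, "roll": 0.0}, {"dx": -0.01, "dy": -0.0, "dz": 0.83, "roll": 0.0}, {"dx": -0.02, "dy": -0.01, "dz": 0.82, "roll": 0.0}, {"dx": -0.01, "dy": -0.0, "dz": 0.83, "roll": 0.0}]
```

```bash
python3 -m handwheel '[{"dx":-0.02,"dy":0,"dz":0.82,"roll":0},{"dx":-0.02,"dy":0,"dz":0.82,"roll":0},{"dx":-0.02,"dy":0,"dz":0.82,"roll":0},{"dx":-0.01,"dy":0,"dz":0.82,"roll":0},{"dx":-0.01,"dy":0,"dz":0.82,"roll":0},{"dx":-0.01,"dy":0,"dz":0.82,"roll":0},{"dx":0,"dy":0,"dz":0,"roll":0},{"dx":0,"dy":0,"dz":0,"roll":0}]'|tail -4
python3 -m handwheel '[{"dx":0,"dy":0,"dz":0,"roll":0},{"dx":0,"dy":0,"dz":0,"roll":0},{"dx":0,"dy":0,"dz":0,"roll":0},{"dx":0,"dy":0,"dz":0,"roll":0},{"dx":0,"dy":0,"dz":0,"roll":0},{"dx":0,"dy":0,"dz":0,"roll":0},{"dx":0,"dy":0,"dz":0,"roll":0},{"dx":0,"dy":0,"dz":0,"roll":0}]' 255 45|tail -4
python3 -m handwheel '[{"dx":0,"dy":0,"dz":-0.4,"roll":0},{"dx":0,"dy":0,"dz":-0.9,"roll":0},{"dx":0,"dy":0,"dz":-0.9,"roll":0},{"dx":0,"dy":0,"dz":-0.9,"roll":0},{"dx":0,"dy":0,"dz":-0.9,"roll":0},{"dx":0,"dy":0,"dz":-0.9,"roll":0},{"dx":0,"dy":0,"dz":-0.9,"roll":0},{"dx":0,"dy":0,"dz":-0.8,"roll":0}]'|tail -4
python3 wl.py w17; python3 plan.py .588 .283 .15 159.3
```

```text
tcp_pos: [0.615, -0.0507, 0.0213]
orientation: [-0.001, 0.813, 0.583, -0.001]
wrist_force: [-0.6, -0.5, -0.5]
finger_gap: 0.0854
tcp_pos: [0.6163, -0.0506, 0.0232]
orientation: [0.001, 0.813, 0.583, 0.001]
wrist_force: [-1.5, 0.1, 5.3]
finger_gap: 0.0399
tcp_pos: [0.6156, -0.0505, 0.1552]
orientation: [0.0, 0.813, 0.583, 0.0]
wrist_force: [-0.3, 0.0, -2.2]
finger_gap: 0.0401
now [ 0.6173 -0.0508  0.1587] psi 71.3 n 18 t 35.8
[{"dx": 0.85, "dy": -0.37, "dz": 0.02, "roll": -0.81}, {"dx": 0.88, "dy": -0.31, "dz": 0.03, "roll": -0.81}, {"dx": 0.91, "dy": -0.22, "dz": 0.02, "roll": -0.81}, {"dx": 0.91, "dy": -0.15, "dz": 0.03, "roll": -0.81}, {"dx": 0.93, "dy": -0.07, "dz": 0.02, "roll": -0.81}, {"dx": 0.93, "dy": 0.01, "dz": 0.02, "roll": -0.81}, {"dx": 0.93, "dy": 0.09, "dz": 0.03, "roll": -0.81}, {"dx": 0.92, "dy": 0.17, "dz": 0.02, "roll": -0.81}]
[{"dx": 0.89, "dy": 0.24, "dz": 0.03, "roll": -0.81}, {"dx": 0.88, "dy": 0.32, "dz": 0.02, "roll": -0.81}, {"dx": 0.84, "dy": 0.39, "dz": 0.02, "roll": -0.81}, {"dx": 0.81, "dy": 0.46, "dz": 0.03, "roll": -0.81}, {"dx": 0.77, "dy": 0.53, "dz": 0.02, "roll": -0.81}, {"dx": 0.72, "dy": 0.59, "dz": 0.03, "roll": -0.81}, {"dx": 0.66, "dy": 0.65, "dz": 0.02, "roll": -0.81}, {"dx": 0.61, "dy": 0.71, "dz": 0.03, "roll": -0.81}]
[{"dx": 0.55, "dy": 0.75, "dz": 0.02, "roll": -0.81}, {"dx": 0.48, "dy": 0.8, "dz": 0.02, "roll": -0.81}]
```

View pics/w17.png

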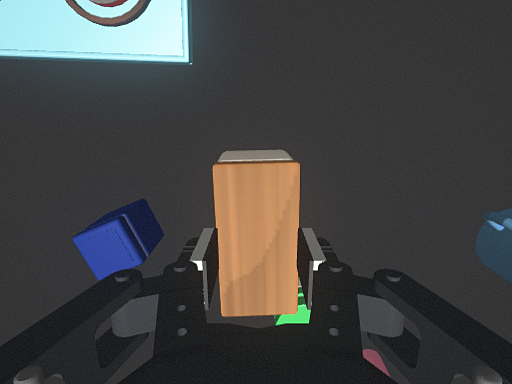

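Tub held level and squarely. Carrying and turning it to the oblong frame.

```bash
python3 -m handwheel '[{"dx":0.85,"dy":-0.37,"dz":0.02,"roll":-0.81},{"dx":0.88,"dy":-0.3,"dz":0.02,"roll":-0.81},{"dx":0.91,"dy":-0.22,"dz":0.02,"roll":-0.81},{"dx":0.91,"dy":-0.15,"dz":0.02,"roll":-0.81},{"dx":0.93,"dy":-0.07,"dz":0.02,"roll":-0.81},{"dx":0.93,"dy":0.01,"dz":0.02,"roll":-0.81},{"dx":0.93,"dy":0.09,"dz":0.02,"roll":-0.81},{"dx":0.92,"dy":0.17,"dz":0.02,"roll":-0.81}]'|tail -4
python3 -m handwheel '[{"dx":0.89,"dy":0.24,"dz":0.02,"roll":-0.81},{"dx":0.88,"dy":0.32,"dz":0.02,"roll":-0.81},{"dx":0.84,"dy":0.39,"dz":0.02,"roll":-0.81},{"dx":0.81,"dy":0.46,"dz":0.02,"roll":-0.81},{"dx":0.77,"dy":0.53,"dz":0.02,"roll":-0.81},{"dx":0.72,"dy":0.59,"dz":0.02,"roll":-0.81},{"dx":0.66,"dy":0.65,"dz":0.02,"roll":-0.81},{"dx":0.61,"dy":0.71,"dz":0.02,"roll":-0.81}]'|tail -4
python3 -m handwheel '[{"dx":0.55,"dy":0.75,"dz":0.02,"roll":-0.81},{"dx":0.48,"dy":0.8,"dz":0.02,"roll":-0.81},{"dx":0,"dy":0,"dz":0,"roll":0},{"dx":0,"dy":0,"dz":0,"roll":0}]'|tail -4
python3 wl.py w18 ho,.588,.283,-20.7,.008; python3 plan.py .5895 .2824 .05 159.3
```

```text
tcp_pos: [0.6023, 0.0988, 0.1499]
orientation: [-0.0, 0.571, 0.821, -0.0]
wrist_force: [0.7, -0.2, -2.6]
finger_gap: 0.04
tcp_pos: [0.5893, 0.247, 0.1466]
orientation: [-0.0, 0.265, 0.964, -0.0]
wrist_force: [-0.0, 1.0, -1.8]
finger_gap: 0.0402
tcp_pos: [0.5859, 0.2841, 0.1457]
orientation: [-0.0, 0.184, 0.983, -0.0]
wrist_force: [0.2, 0.4, -2.6]
finger_gap: 0.0399
now [0.5861 0.2833 0.1458] psi 158.8 n 5 t 37.5
[{"dx": -0.03, "dy": 0.0, "dz": 0.96, "roll": -0.02}, {"dx": -0.04, "dy": 0.01, "dz": 0.96, "roll": -0.02}, {"dx": -0.03, "dy": 0.0, "dz": 0.95, "roll": -0.02}, {"dx": -0.04, "dy": 0.01, "dz": 0.96, "roll": -0.02}, {"dx": -0.03, "dy": -0.0, "dz": 0.96, "roll": -0.02}]
```

View pics/w18.png

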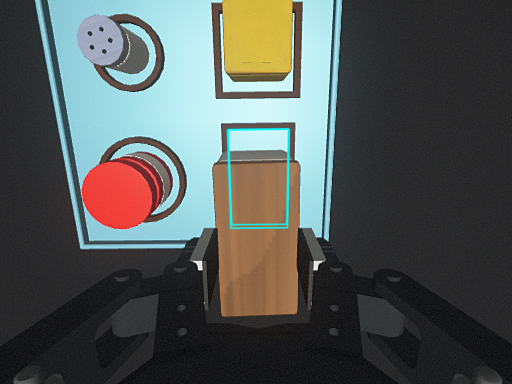

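```bash
python3 -m handwheel '[{"dx":-0.03,"dy":0,"dz":0.95,"roll":-0.02},{"dx":-0.03,"dy":0,"dz":0.95,"roll":-0.02},{"dx":-0.03,"dy":0,"dz":0.95,"roll":-0.02},{"dx":-0.03,"dy":0,"dz":0.95,"roll":-0.02},{"dx":-0.04,"dy":0,"dz":0.9,"roll":0},{"dx":0,"dy":0,"dz":0,"roll":0},{"dx":0,"dy":0,"dz":0,"roll":0}]'|tail -4
python3 -m handwheel '[{"dx":0,"dy":0,"dz":0.25,"roll":0},{"dx":0,"dy":0,"dz":0.2,"roll":0},{"dx":0,"dy":0,"dz":0,"roll":0},{"dx":0,"dy":0,"dz":0,"roll":0}]'|tail -4
python3 ab.py f
```

```text
tcp_pos: [0.5886, 0.2808, 0.0514]
orientation: [-0.001, 0.181, 0.983, -0.001]
wrist_force: [-0.4, 0.8, -2.0]
finger_gap: 0.04
tcp_pos: [0.5899, 0.2822, 0.044]
orientation: [0.0, 0.18, 0.984, 0.0]
wrist_force: [-0.1, 0.2, -2.9]
finger_gap: 0.0402
```

View pics/f.png

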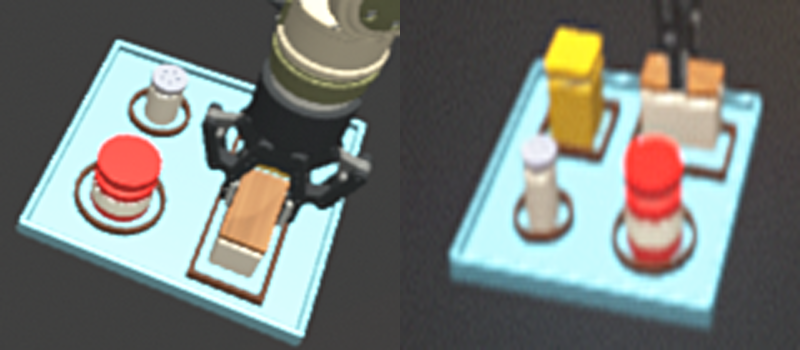

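The tub is over the frame, aligned in both views. Contact is expected at a TCP z of about 0.0312.

```bash
python3 -m handwheel '[{"dx":0,"dy":0,"dz":0.25,"roll":0},{"dx":0,"dy":0,"dz":0.22,"roll":0},{"dx":0,"dy":0,"dz":0,"roll":0},{"dx":0,"dy":0,"dz":0,"roll":0}]'|tail -4
python3 -m handwheel '[{"dx":0,"dy":0,"dz":0.08,"roll":0},{"dx":0,"dy":0,"dz":0,"roll":0},{"dx":0,"dy":0,"dz":0,"roll":0}]'|tail -4
python3 ab.py g
```

```text
tcp_pos: [0.589, 0.282, 0.0333]
orientation: [-0.001, 0.18, 0.984, -0.0]
wrist_force: [-0.3, 0.5, -1.8]
finger_gap: 0.0399
tcp_pos: [0.5896, 0.2822, 0.0324]
orientation: [-0.0, 0.18, 0.984, -0.0]
wrist_force: [-0.9, 1.0, -2.9]
finger_gap: 0.0399
```

View pics/g.png

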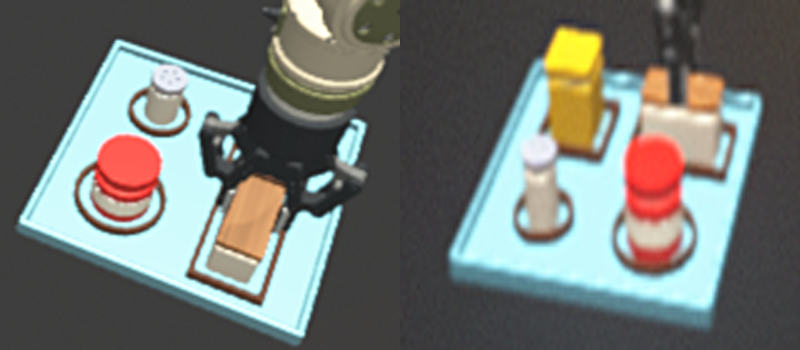

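```bash
python3 -m handwheel '[{"dx":0,"dy":0,"dz":0.06,"roll":0},{"dx":0,"dy":0,"dz":0,"roll":0},{"dx":0,"dy":0,"dz":0,"roll":0}]'|tail -4
python3 -m handwheel '[{"dx":0,"dy":0,"dz":0.05,"roll":0},{"dx":0,"dy":0,"dz":0,"roll":0},{"dx":0,"dy":0,"dz":0,"roll":0}]'|tail -4
```

```text
tcp_pos: [0.5898, 0.2822, 0.0314]
orientation: [0.0, 0.18, 0.984, 0.0]
wrist_force: [0.8, 0.0, -1.4]
finger_gap: 0.0402
tcp_pos: [0.5899, 0.2822, 0.0313]
orientation: [0.0, 0.18, 0.984, 0.0]
wrist_force: [-2.8, -1.7, 4.8]
finger_gap: 0.0398
```

```bash
python3 -m handwheel '[{"dx":0,"dy":0,"dz":0,"roll":0},{"dx":0,"dy":0,"dz":0,"roll":0},{"dx":0,"dy":0,"dz":0,"roll":0},{"dx":0,"dy":0,"dz":0,"roll":0},{"dx":0,"dy":0,"dz":0,"roll":0},{"dx":0,"dy":0,"dz":0,"roll":0},{"dx":0,"dy":0,"dz":0,"roll":0}]' 0|tail -4
python3 -m handwheel '[{"dx":0,"dy":0,"dz":-0.5,"roll":0},{"dx":0,"dy":0,"dz":-0.9,"roll":0},{"dx":0,"dy":0,"dz":-0.9,"roll":0},{"dx":0,"dy":0,"dz":-0.9,"roll":0},{"dx":0,"dy":0,"dz":-0.9,"roll":0},{"dx":0,"dy":0,"dz":-0.9,"roll":0},{"dx":0,"dy":0,"dz":-0.9,"roll":0},{"dx":0,"dy":0,"dz":-0.9,"roll":0}]'|tail -4
python3 -m handwheel '[{"dx":-0.9,"dy":0,"dz":0,"roll":0},{"dx":-0.9,"dy":0,"dz":0,"roll":0},{"dx":-0.9,"dy":0,"dz":0,"roll":0},{"dx":-0.9,"dy":0,"dz":0,"roll":0},{"dx":0,"dy":0,"dz":0,"roll":0},{"dx":0,"dy":0,"dz":0,"roll":0}]'|tail -4
python3 ab.py hh; python3 wl.py w19 hq,.4757,.3255,-20.7,.008 hs,.4335,.214,0,.008 hl,.546,.171,0,.008 ho,.588,.283,-20.7,.008
```

```text
tcp_pos: [0.5896, 0.2822, 0.0301]
orientation: [-0.0, 0.18, 0.984, -0.0]
wrist_force: [0.1, -0.8, 0.5]
finger_gap: 0.0852
tcp_pos: [0.5896, 0.2822, 0.1681]
orientation: [0.0, 0.18, 0.984, 0.0]
wrist_force: [0.1, -0.1, -0.7]
finger_gap: 0.0853
tcp_pos: [0.6575, 0.2561, 0.1664]
orientation: [-0.0, 0.181, 0.984, 0.0]
wrist_force: [0.3, 0.7, -1.0]
finger_gap: 0.0851
```

View pics/hh.png

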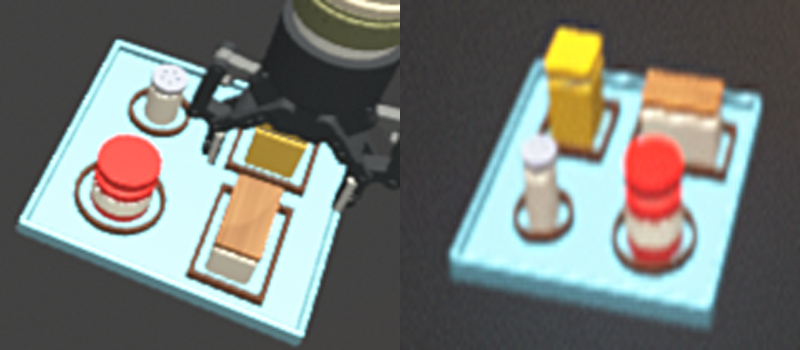

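View pics/w19_raw.png

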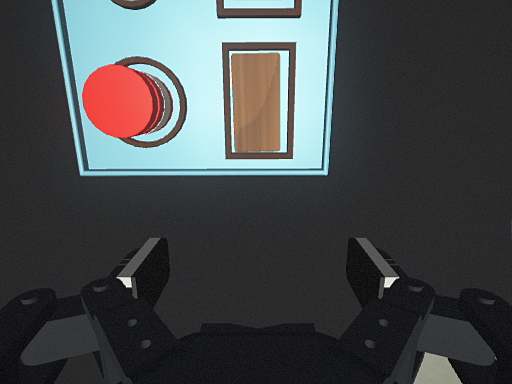

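View pics/hh_scene.png

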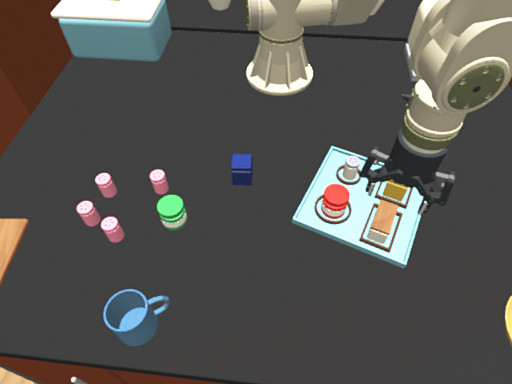

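All four stand inside their holders with daylight around them. The green jar (172,212), the blue tin (242,169) and the pink pots have not moved, and the gripper is clear.

```bash
python3 -c "
from workcell import env
print(env.get_state()['clock'],env.get_state()['wrist_force']);print(env.hand_in())"
```

```text
41.5667 [-0.83189344  0.39897984  0.16133694]
the job is handed in; nothing more can be done
None
```

The tray is laid and handed in at about 41.6 s. I placed the jam jar, salt pot, tea tin and butter tub in that order, each lowered until the wrist force showed it touching the tray floor and only then released.

**Last checks:** The final scene, side and wrist pictures show all four upright inside their holders, and the gripper clear with about zero wrist force. The green jar, blue tin and pink pots stand where they were. Contact heights matched the expected floor height to within about 0.2 mm.

**What disagreed:** My first estimate of the tray was about 3–4 mm too far in +y. I corrected it from wrist pictures before placing the salt pot, tin and tub. The jam jar was already down by then, so it stands a few mm off centre in its ring, with the pictures showing it inside. One early move was refused because its rows lacked a key; nothing moved.

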